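# Lever up a centrifuge and shim its short foot

## Robot

A 6-joint arm with a two-finger parallel gripper is mounted at the origin on a cart in front of the work surface, level with it; the furniture and walls round the work are solid. World frame = base frame: x ahead of the robot, y to its left, z up, the work surface at z = 0. Lengths are in mm, angles in rad, forces in N, time in s.
With the tool pointing down it reaches from about 275 to 725 mm from the base axis. Payload 15.9 kg.
Tool frame: the origin (TCP) lies midway between the tips of the shut fingers; the grasp point (between the pads) lies 19 mm behind it; z points along the fingers, y is the line along which they close (so a half turn about z gives the same grasp; the last joint's range is limited). The gripper opens to 85 mm and grips with 20 to 120 N. Pads are 22 mm wide; open, the fingers measure 114 mm over their backs; the gripper's body (76 mm by 85 mm) begins 54 mm behind the grasp point. The pads swing forward as they close: fully open they stand 13 mm farther back than shut.
Start: joints at [1.18, 0.213, -0.034, 1.323, 0, 1.571], TCP at [190.457, 462.29, 231.306] pointing down, gripper open.
Joint ranges: [-2.98, 2.98], [-0.74, 1.72], [-1.14, 1.35], [-2.1, 2.04], [-1.57, 1.44], [-3.14, 3.14]. Speed limits (rad/s): [1.89, 1.89, 2.39, 2.57, 3.14, 3.14].

## Interface

Orientations are given as a rotation vector (axis times angle).
In Python, from cell import arm gives the robot as it stands.
- The arm moves only by the tool move_arm, never from a script. Its argument "moves" is a list of rows, each a list of 2 entries, a list of its own where there are three numbers: the shift along the tool's x, y, z in cm, then the turn, a rotation vector about the tool's x, y, z in rad. A call has 1 to 5 rows; each row shifts and turns the commanded pose from where the row before left it, along the tool's axes as they then stand; what a row does not reach is not made up. A row lasts 1/8 s, in which the tool goes at most 62.5 mm and 10.7 degrees, less where a joint would pass 70% of its speed; a pose out of reach is approached as far as the arm can. A call is refused whole if a number of a shift passes 6.25 or a number of a turn 0.188, either way. A call with a gripper value outside its range is refused whole. "fingers" is the finger opening in cm, from 0 to 8.54, set as the call begins (left out, the last holds). The fingers move at their own pace and stop on an object; "grip_force" is the grip in N (left out, the last holds). Time passes only in rows, so rows that do not move let the fingers close. It gives the time, the measured TCP pose, the force, the opening and the grip force at its end, in the units of the state.
- arm.observe(): the state, without advancing time (a new reading comes with each control period).
- arm.capture(name): name is "side" or "top"; returns the picture (400x640x3 uint8, red, green, blue); there is no depth.
- arm.camera_info(name): a dict with "camera_matrix" (3x3 intrinsics, pixels), "world_from_camera" (4x4, takes a point from camera to world coordinates). Camera axes: x right, y down, z forward; pixel columns grow to the right and rows downward; lengths in mm; the calibration is good to about 2 mm. A picture is of the moment at which its call begins. camera_info takes no time and is no camera call.
- arm.sign_off(): hands the job in; it is judged then, once.
The state is a dict: "time": time; "qpos": joint angles; "joint_velocities": joint speeds; "joint_efforts": joint torques, N m; "eef_pos": TCP position; "tool_rot": TCP orientation; "wrist_force": force on the tool from outside, world axes, zero at the start; "wrist_torque": the same for the moment, N m; "width": finger opening in mm; "grasp_force": force on a finger pad.
Only numpy, scipy, OpenCV 4.12 (cv2) and the standard library are available. Lean on these libraries where they do the work, as an engineer would, in place of code of your own. Each camera call takes 0.05 s, during which the arm holds its last target. There are 200 camera calls.

## Task

The bench-top centrifuge leans to its left because the pad of its left foot is lost. With the blue pry bar over the fulcrum block of the lever stand, lever its left side up and hook the bar under the keeper so that it stays up, slide the orange shim fully home under the short foot by feel, then unhook the bar, let the machine down gently so that it stands level on the shim, and lay the bar down on the worktop, clear of machine and stand. Do not force the bar against the stand, ram the shim, shove the machine or disturb the things around.

Things in the scene. Friction and masses are not known exactly. Their poses are not given: they have to be found in the camera images.
- centrifuge: White and grey bench-top centrifuge, 190 (x) x 210 (y) x 146 mm, about 8 kg. Origin at floor level under its middle when level; x to its back, y to its left, z up. Underside at z 30. Rubber feet at x +-75, y -82; the short left foot, a steel stub 20 mm thick, at x -40, y 72 to 92 (it sits in a slot, its exact place is not measured), ends at z 6. So it leans left at the start.
- lift_edge (a point): Point on the lower left edge of the centrifuge, at (35, 105, 30) mm in its frame, above the fulcrum's middle line: the bar's nose goes under here. Height 23 mm at the start, 30 when level, about 38 when the bar is hooked; the short foot then hangs about 13 mm over the worktop.
- stand: Fixed steel lever stand. x points to the centrifuge, y left of that, z up; origin on the worktop under the middle of the fulcrum block (flat top z 14, 30 long, 56 wide). The centrifuge's side is at x 25. The keeper, a 10 mm rod, crosses at x -85 from its post at y 18 to a down-turned end at y -12; underside z 29.5 (27 at the end), open to -y. Below it a rubber stop, top z 13, y -32 to 14.
- bar: Blue cranked pry bar, 260 mm, 0.45 kg. Lying flat; origin at its heel (the lower corner), x from handle to nose. Handle steel 16 wide, 12 high from x 0 to -105, black grip 20 x 20 from x -105 to -210. From the heel the nose rises at 20 deg: 55 long, 7 thick, 24 wide. It goes in with the handle raised 20 (nose level) to 28 deg; hooked, the handle is raised about 2.5 deg, on the rubber stop -0.5.
- bar_grip (a point): Place to hold the black grip of the pry bar, at (-145, 0, 10) mm in the bar's frame. Pressed down here, it lifts the machine with 8 to 18 N, upward on the hand.
- bar_tip (a point): Upper end of the pry bar's nose, at (49, 0, 25) mm in the bar's frame.
- shim: Orange cupped levelling shim, 140 mm long, lying flat. +x goes in first. Origin on its underside in the seat: seat x -12.5 to 9.5, 34 wide, 6 high, for the 20 mm foot; in front of it a rim 9.5 high to x 14.5 (end of shim x 26.5, 6 high); behind it a shoulder 20 high at x -12.5, which meets the foot when it is home. Tail 18 wide, 20 high, x -20 to -113.
- shim_grip (a point): Place to hold the shim's tail, at (-85, 0, 10) mm in the shim's frame.
- forceps_1: Steel locking forceps lying behind the stand, 213 x 113 mm; leave alone.
- tube_1: White ointment tube with a red cap lying behind the centrifuge, 164 mm; leave alone.
- cup_1: Small clear measuring cup, 37 mm, at the front edge; leave alone.
- bottle_1: White round bottle, 86 mm high, at the back between box and cleaner; leave alone. Fixed things round the work: at the left a yellow and red sharps pot 180 mm high (go over it) and a soak tub 93 high, behind them a clear storage box 112 high with its near right corner at x 0.59, y 0.10 in the room, behind the centrifuge a cleaner 320 high from x 0.715 on.
- pen_1: White and blue pen lying at the front right, 145 mm; leave alone.

How it is judged (in metres and radians):
On the way, in this order (a step that is already met when the one before it is completed fails the run):
1. the left side is up and stays up on the hooked bar, the hand off it (height (world z) of lift_edge above 0.033 m and contact force between bar and centrifuge above 4 N and contact force between bar and stand above 4 N and contact force between each of the arm, the fingers and bar below 0.2 N), for 0.3 s.
2. the shim is under the short foot while the machine is still held up by the bar (height (world z) of lift_edge above 0.032 m and y of shim in the frame of centrifuge between 0.064 and 0.096 m and x of shim in the frame of centrifuge between -0.05 and -0.03 m and contact force between the fingers and shim below 0.2 N), for 0.2 s.
At the end, for the whole second after the job is handed in: The machine stands level (within 0.4 degrees) with its short foot bearing on the shim, inside its seat; the bar lies flat on the worktop, let go and at rest, touching neither machine nor stand (angle between centrifuge's own z axis and vertical below 0.007 rad and contact force between shim and centrifuge above 8 N and contact force between bar and centrifuge below 0.1 N and contact force between bar and stand below 0.1 N and height (world z) of bar below 0.012 m and height (world z) of bar_grip below 0.02 m and linear speed of bar below 0.02 m/s and linear speed of centrifuge below 0.01 m/s).
It fails at once if the machine is shoved more than 20 mm (distance of centrifuge from where it was at the start of the episode above 0.02 m).
It fails at once if the bar is forced against the stand with over 170 N (hooked it bears 70 to 110 N) (contact force between bar and stand above 170 N).
It fails at once if the shim is rammed against the raised machine with over 30 N (contact force between shim and centrifuge above 30 N and height (world z) of lift_edge above 0.034 m).
It fails at once if the machine is dropped or jerked (its middle moves faster than 0.07 m/s) (linear speed of centrifuge above 0.07 m/s).
It fails at once if something standing around is disturbed by more than 20 mm (distance of any of forceps_1, tube_1, cup_1, bottle_1, pen_1 from where it was at the start of the episode above 0.02 m).
It also fails if it takes over 72 s, if anything falls off the work surface, if the arm or the gripper's body presses on something with over 40 N, if the wrist force passes 120 N, or if a joint passes its speed limit or range.

## Working session

There is one attempt and no reset: what is moved stays moved. The work goes in short steps, Python scripts to look and compute and a tool call to move; the robot and the scene stay as the last step left them, time stands still between calls to the robot, and variables do not carry over. Pictures are saved under pics/ and viewed, at most 11 in all, crops included, and the job is handed in when it is done.

Besides the shell and the picture viewer there is one more tool, called as name([rows], argument=value, ...), one row to a line, values as JSON. move_arm: Moves the arm, as the interface text tells. Its arguments: {"type":"object","properties":{"moves":{"type":"array","items":{"type":"array"}},"fingers":{"type":"number"},"grip_force":{"type":"number"}},"required":["moves"]}

```bash
ls; mkdir -p pics
python3 - <<'E'
from cell import arm
import cv2,numpy as np
for n in("top","side"):
    im=arm.capture(n); cv2.imwrite(f"pics/{n}0.png",im[:,:,::-1])
    c=arm.camera_info(n); print(n,np.round(c["camera_matrix"],1).tolist(),np.round(c["world_from_camera"],3).tolist())
print(arm.observe())
E
```

```text
pics
top [[464.4, 0.0, 315.5], [0.0, 464.4, 202.5], [0.0, 0.0, 1.0]] [[-0.008, -0.98, 0.2, 364.34], [-1.0, 0.007, -0.008, -40.634], [0.007, -0.2, -0.98, 1128.955], [0.0, 0.0, 0.0, 1.0]]
side [[411.2, 0.0, 314.0], [0.0, 411.2, 197.8], [0.0, 0.0, 1.0]] [[0.59, -0.669, 0.451, 127.687], [-0.807, -0.489, 0.331, -386.624], [-0.0, -0.56, -0.829, 877.616], [0.0, 0.0, 0.0, 1.0]]
{'time': 0.1, 'qpos': array([ 1.18002180e+00,  2.13322803e-01, -3.49614374e-02,  1.32347431e+00,
        1.44402047e-05,  1.57078302e+00]), 'joint_velocities': array([ 0.00028414,  0.00191837,  0.0020687 , -0.0011523 , -0.00013384,
       -0.00249292]), 'joint_efforts': array([-5.32189952e-04, -6.87249684e+01,  4.87807846e+01,  1.22637048e-02,
       -6.82893528e-06,  2.68933496e-05]), 'eef_pos': array([190.34078422, 462.04835137, 230.8715677 ]), 'tool_rot': array([-6.09869459e-01, -3.08162273e+00,  1.47820416e-03]), 'wrist_force': array([-0.57936873,  0.53840275,  0.1924747 ]), 'wrist_torque': array([-0.04131499, -0.02563115,  0.0108021 ]), 'grasp_force': 0.0, 'width': 85.15200895220383}
```

View pics/top0.png

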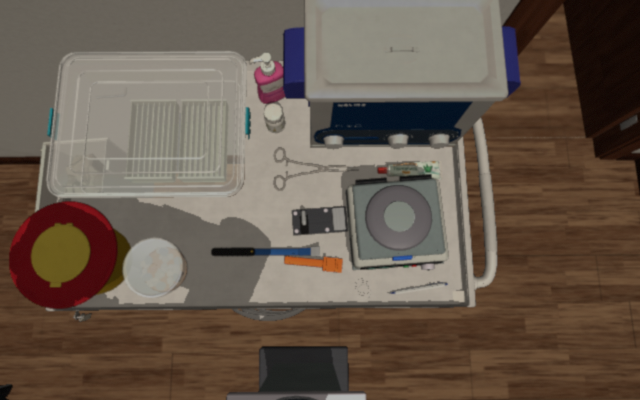

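View pics/side0.png

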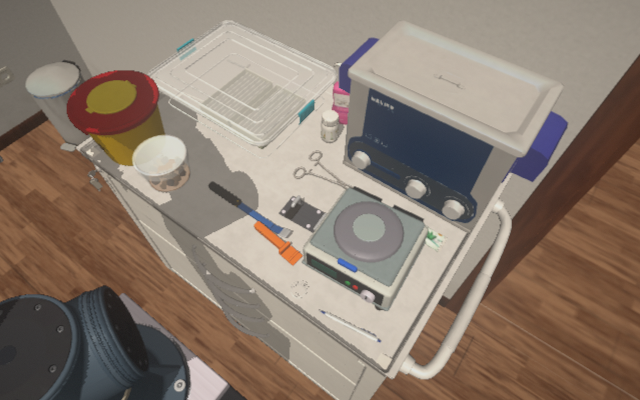

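```bash
cat > h.py <<'E'
from cell import arm
import cv2,numpy as np
from scipy.spatial.transform import Rotation as R
def cam(n):
    c=arm.camera_info(n); return np.array(c["camera_matrix"]),np.array(c["world_from_camera"])
def ray(n,px,z):
    K,T=cam(n); px=np.atleast_2d(px).astype(float)
    d=np.c_[px,np.ones(len(px))]@np.linalg.inv(K).T@T[:3,:3].T
    return T[:3,3]+d*((z-T[2,3])/d[:,2:])
def proj(n,P):
    K,T=cam(n); p=(np.atleast_2d(P)-T[:3,3])@T[:3,:3]; q=p@K.T; return q[:,:2]/q[:,2:]
def tri(a,b):
    "a: top px, b: side px"
    A=[];B=[]
    for n,p in(("top",a),("side",b)):
        K,T=cam(n); d=T[:3,:3]@np.linalg.inv(K)@[*p,1]; d/=np.linalg.norm(d)
        M=np.eye(3)-np.outer(d,d); A.append(M);B.append(M@T[:3,3])
    return np.linalg.lstsq(np.vstack(A),np.hstack(B),rcond=None)[0]
def masks(im):
    h=cv2.cvtColor(im,cv2.COLOR_RGB2HSV)
    return {"orange":cv2.inRange(h,(5,170,120),(15,255,255)),"blue":cv2.inRange(h,(98,120,60),(120,255,255)),
     "dark":cv2.inRange(h,(0,0,0),(179,255,45))}
def blobs(m,amin=15):
    n,l,s,c=cv2.connectedComponentsWithStats(m)
    return [(l==i,s[i],c[i]) for i in range(1,n) if s[i,4]>=amin]
E
python3 - <<'E'
from h import *
for n in("top","side"):
    im=arm.capture(n)
    for k,m in masks(im).items():
        for b,s,c in blobs(m,25):
            if not(180<c[0]<460 and 170<c[1]<300): continue
            p=np.argwhere(b)[:,::-1].astype(np.float32)
            print(n,k,s.tolist(),c.round(1),"rect",[np.round(v,1) for v in cv2.minAreaRect(p)])
    x,y,w,h=(200,150,260,160) if n=="top" else (200,160,240,170)
    cv2.imwrite(f"pics/{n}1.png",cv2.resize(im[y:y+h,x:x+w,::-1],None,fx=3,fy=3,interpolation=cv2.INTER_CUBIC))
E
```

```text
top orange [285, 256, 57, 16, 492] [317.2 262.6] rect [array([312.8, 261.9]), array([56.4, 12.9]), np.float64(6.3)]
top blue [256, 248, 54, 7, 314] [283.  251.4] rect [array([282.5, 251. ]), array([ 6., 53.]), np.float64(90.0)]
top blue [393, 256, 19, 4, 64] [401.8 257.5] rect [array([402. , 257.5]), array([ 3., 18.]), np.float64(90.0)]
top dark [400, 175, 31, 6, 129] [414.3 177.3] rect [array([415. , 177.4]), array([ 4.3, 30.2]), np.float64(87.0)]
top dark [356, 178, 31, 7, 134] [370.6 181. ] rect [array([370.9, 181. ]), array([ 4.3, 30.1]), np.float64(85.2)]
top dark [299, 215, 10, 19, 105] [304.  226.4] rect [array([303.9, 224.1]), array([18. ,  8.9]), np.float64(85.9)]
top dark [212, 248, 43, 8, 332] [232.8 251.5] rect [array([233. , 251.5]), array([ 7., 42.]), np.float64(90.0)]
side orange [255, 222, 35, 30, 291] [270.9 236.1] rect [array([271.3, 234.3]), array([37.5, 12.7]), np.float64(45.0)]
side orange [281, 247, 21, 18, 196] [291.2 254.9] rect [array([291. , 254.5]), array([14.8, 13.4]), np.float64(45.0)]
side blue [250, 212, 12, 9, 30] [255.2 215.9] rect [array([255.7, 216.3]), array([12.9,  2.9]), np.float64(39.8)]
side blue [338, 259, 19, 13, 100] [346.9 264.8] rect [array([346.9, 264.7]), array([20.1,  4.9]), np.float64(26.6)]
```

View pics/top1.png

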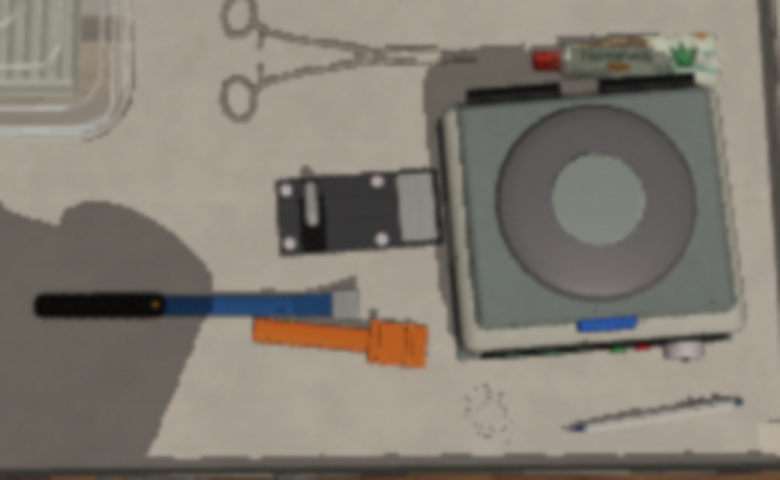

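View pics/side1.png

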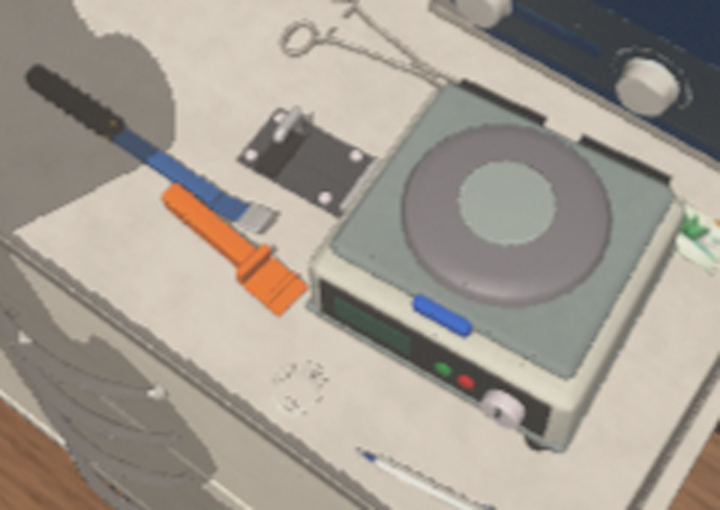

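Run:
```python
from h import *
np.set_printoptions(suppress=True,precision=1)
c=lambda *p:np.array(p)/3+[200,150]
s=lambda *p:np.array(p)/3+[200,160]
print("fulcrum corners",ray("top",[c(397,174),c(434,171),c(440,242),c(401,243)],14))
print("base corners",ray("top",[c(276,180),c(280,256),c(437,170),c(442,243)],3))
print("keeper",ray("top",[c(311,182),c(316,228)],36),"dark pads",ray("top",[c(303,250),c(325,248)],13))
print("bar grip ends",ray("top",[c(36,306),c(163,305)],20),"blue",ray("top",[c(163,306),c(331,304)],14),"tip",ray("top",[c(358,304)],23), tri(c(358,304),s(268,220)))
print("shim tail",ray("top",[c(254,319),c(253,342)],20),"front",ray("top",[c(427,324),c(425,366)],6), "shoulder",ray("top",[c(371,320),c(368,361)],20))
# tube corners machine
print("side body top-left edge L: front/back", tri(c(472,330),s(332,243)),tri(c(459,105),s(452,82)))
print(ray("top",[c(442,125),c(462,350),c(742,330),c(718,90)],130), ray("side",[s(317,255)],130))
```

```text
fulcrum corners [[ 577.4  -91.    14. ]
 [ 579.6 -121.2   14. ]
 [ 521.3 -124.8   14. ]
 [ 520.7  -93.3   14. ]]
base corners [[ 575.1    8.1    3. ]
 [ 512.3    4.7    3. ]
 [ 582.6 -124.5    3. ]
 [ 522.  -127.3    3. ]]
keeper [[567.1 -21.3  36. ]
 [530.  -25.1  36. ]] dark pads [[515.7 -14.2  13. ]
 [517.2 -32.   13. ]]
bar grip ends [[471.5 197.6  20. ]
 [471.5  96.9  20. ]] blue [[471.3  97.6  14. ]
 [471.9 -36.6  14. ]] tip [[470.9 -58.   23. ]] [472.2 -59.4  29.2]
shim tail [[459.9  24.6  20. ]
 [441.8  25.2  20. ]] front [[ 456.1 -113.5    6. ]
 [ 422.7 -111.3    6. ]] shoulder [[458.4 -68.3  20. ]
 [426.2 -65.5  20. ]]
side body top-left edge L: front/back [ 445.  -140.8  121.7] [ 609.8 -134.1  121.8]
[[ 591.7 -119.4  130. ]
 [ 427.3 -130.1  130. ]
 [ 440.  -330.7  130. ]
 [ 616.9 -324.4  130. ]] [[ 431.3 -143.   130. ]]
```

```bash
cat >> h.py <<'E'
F=np.array([549.5,-107.8,0.]); u=np.array([.065,-.998,0]); u/=np.linalg.norm(u); v=np.array([-u[1],u[0],0]); Z=np.array([0,0,1.])
def rot(fwd,th=0.):
    "tool orientation for a thing held with horizontal forward dir fwd, handle raised th"
    f=np.array([fwd[0],fwd[1],0.]);f/=np.linalg.norm(f); y=np.array([-f[1],f[0],0])
    d=f*np.cos(th)-Z*np.sin(th); up=np.cross(d,y)
    return np.c_[-d,y,-up]
def yaw(ph): return np.cos(ph)*u+np.sin(ph)*v
def bar(hx,hy,hz,th,ph,gx=-145.,gz=3.):
    "TCP pose for heel at stand coords, th deg, ph rad"
    M=rot(yaw(ph),np.radians(th)); B=np.c_[-M[:,0],M[:,1],-M[:,2]]
    return F+hx*u+hy*v+hz*Z+B@[gx,0,gz],M
def plan(wps,start=None):
    "wps: (pos,R,n rows). prints rows"
    o=arm.observe()
    p,M=(o["eef_pos"],R.from_rotvec(o["tool_rot"]).as_matrix()) if start is None else start
    for q,N,n in wps:
        for i in range(n):
            k=1/(n-i); sh=np.round(M.T@((q-p)*k)/10,2); tr=np.round(R.from_matrix(M.T@N).as_rotvec()*k,3)
            print([(sh+0.).tolist(),(tr+0.).tolist()],end=",\n" if i==n-1 else ", ")
            if abs(sh).max()>6.2 or np.linalg.norm(tr)>.186: print("LIMIT")
            p=p+M@sh*10; M=M@R.from_rotvec(tr).as_matrix()
    return p,M
E
python3 - <<'E'
from h import *
Rb=rot([0,-1]);P=lambda *a:np.array(a,float)
plan([(P(471.5,137.5,200),Rb,10),(P(471.5,137.5,50),Rb,4),(P(471.5,137.5,3),Rb,3)])
E
```

```text
[[-3.84, -1.93, 0.31], [0.0, 0.0, 0.118]], [[-4.04, -1.47, 0.31], [0.0, 0.0, 0.118]], [[-4.18, -0.98, 0.31], [0.0, 0.0, 0.118]], [[-4.27, -0.48, 0.31], [0.0, 0.0, 0.118]], [[-4.29, 0.02, 0.31], [0.0, 0.0, 0.118]], [[-4.26, 0.53, 0.31], [0.0, 0.0, 0.118]], [[-4.17, 1.03, 0.31], [0.0, 0.0, 0.118]], [[-4.02, 1.51, 0.31], [0.0, 0.0, 0.118]], [[-3.81, 1.98, 0.32], [0.0, 0.0, 0.118]], [[-3.55, 2.41, 0.31], [0.0, 0.001, 0.118]],
[[0.0, 0.0, 3.75], [0.0, 0.0, 0.0]], [[0.0, 0.0, 3.75], [0.0, 0.0, 0.0]], [[0.0, 0.0, 3.75], [0.0, 0.0, 0.0]], [[-0.01, 0.0, 3.75], [0.0, 0.0, 0.0]],
[[0.0, 0.0, 1.57], [0.0, 0.0, 0.0]], [[0.0, 0.0, 1.57], [0.0, 0.0, 0.0]], [[0.0, 0.0, 1.56], [0.0, 0.0, 0.0]],
```

move_arm([
  [[-3.84, -1.93, 0.3], [0, 0, 0.118]],
  [[-4.04, -1.47, 0.3], [0, 0, 0.118]],
  [[-4.18, -0.98, 0.3], [0, 0, 0.118]],
  [[-4.27, -0.48, 0.3], [0, 0, 0.118]],
  [[-4.29, 0.02, 0.3], [0, 0, 0.118]],
], fingers=6)

```text
time: 0.82
eef_pos: [331.7, 298.7, 216.2]
tool_rot: [1.485, 2.769, 0.0]
wrist_force: [0.2, 0.8, 0.2]
width: 59.7
grasp_force: 0.0
```

move_arm([
  [[-4.26, 0.53, 0.3], [0, 0, 0.118]],
  [[-4.17, 1.03, 0.3], [0, 0, 0.118]],
  [[-4.02, 1.51, 0.3], [0, 0, 0.118]],
  [[-3.81, 1.98, 0.3], [0, 0, 0.118]],
  [[-3.55, 2.41, 0.3], [0, 0, 0.118]],
])

```text
time: 1.45
eef_pos: [472.4, 136.4, 201.1]
tool_rot: [-2.226, -2.217, 0.0]
wrist_force: [0.1, 0.8, 0.7]
width: 59.9
grasp_force: 0.0
```

move_arm([
  [[0, 0, 3.75], [0, 0, 0]],
  [[0, 0, 3.75], [0, 0, 0]],
  [[0, 0, 3.75], [0, 0, 0]],
  [[0, 0, 3.75], [0, 0, 0]],
  [[0, 0, 0], [0, 0, 0]],
])

```text
time: 2.08
eef_pos: [469.7, 137.1, 49.4]
tool_rot: [-2.22, -2.22, 0.007]
wrist_force: [-0.5, -0.0, 0.6]
width: 60.2
grasp_force: 0.0
```

move_arm([
  [[0, 0.15, 1.55], [0, 0, 0]],
  [[0, 0, 1.55], [0, 0, 0]],
  [[0, 0, 1.45], [0, 0, 0]],
  [[0, 0, 0], [0, 0, 0]],
])

```text
time: 2.58
eef_pos: [472.8, 137.6, 5.3]
tool_rot: [-2.221, -2.221, 0.001]
wrist_force: [0.3, -0.2, -0.0]
width: 59.7
grasp_force: 0.0
```

move_arm([
  [[0, 0, 0], [0, 0, 0]],
  [[0, 0, 0], [0, 0, 0]],
  [[0, 0, 0], [0, 0, 0]],
  [[0, 0, 0], [0, 0, 0]],
  [[0, 0, 0], [0, 0, 0]],
], fingers=0, grip_force=110)

```text
time: 3.2
eef_pos: [473.6, 137.9, 6.8]
tool_rot: [2.221, 2.221, 0.002]
wrist_force: [-4.8, -1.1, 14.1]
width: 16.9
grasp_force: 108.5
```

move_arm([
  [[0, 0, -2], [0, 0, 0]],
  [[0, 0, -3], [0, 0, 0]],
  [[0, 0, -3], [0, 0, 0]],
  [[0, 0, 0], [0, 0, 0]],
])

```text
time: 3.7
eef_pos: [474.4, 138.1, 87.6]
tool_rot: [2.22, 2.22, 0.005]
wrist_force: [1.0, -0.9, -5.3]
width: 17.0
grasp_force: 108.8
```

Run:
```python
from h import *
np.set_printoptions(suppress=True,precision=1)
o=arm.observe();print(o["eef_pos"],o["tool_rot"])
ims=[]
for n,(x,y,w,h) in (("top",(200,190,160,100)),("side",(200,150,160,120))):
    im=arm.capture(n); ims.append(cv2.resize(im[y:y+h,x:x+w,::-1],(640,300 if n=="top" else 300),interpolation=cv2.INTER_CUBIC))
    e=o["eef_pos"]
    for b,s,c in blobs(masks(im)["blue"],20): print(n,s.tolist(),c)
    print(n,"pred tip, heel, gripfront",proj(n,[e+[0,-194,18.5],e+[0,-145,-6.5],e+[0,-40,-6.5+20],e+[0,-40,8]]))
cv2.imwrite("pics/g.png",np.vstack(ims))
```

```text
[474.4 138.1  87.6] [2.2 2.2 0. ]
top [503, 27, 16, 66, 624] [510.5  57.5]
top [284, 28, 20, 69, 1181] [293.7  61.7]
top [251, 245, 59, 6, 326] [281.3 247.7]
top [393, 256, 19, 4, 64] [401.8 257.5]
top pred tip, heel, gripfront [[318.9 246.1]
 [297.1 247.4]
 [249.3 246.8]
 [249.6 247.1]]
side [338, 259, 19, 13, 99] [346.9 264.8]
side pred tip, heel, gripfront [[285.9 215.1]
 [269.8 210. ]
 [234.3 183. ]
 [234.7 184.4]]
```

View pics/g.png

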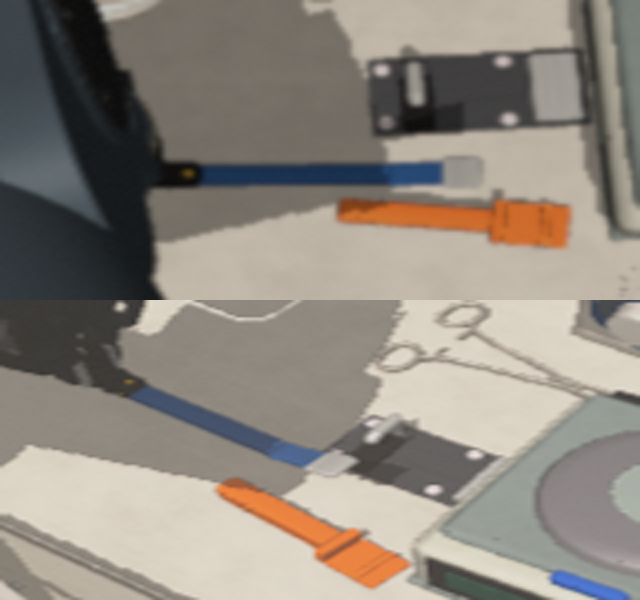

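Run:
```python
from h import *
np.set_printoptions(suppress=True,precision=1)
e=arm.observe()["eef_pos"]
for a,b in (((320.7,247.5),(288,213.4)),((251,247.5),(235.5,183.5))): print(tri(a,b)-e,tri(a,b))
for gz in(3,6.5,10): print(proj("side",[e+[0,-198,25-gz]]),proj("top",[e+[0,-198,25-gz]]))
for w in [(-62,0,60,0,.31,-142,6.5)]:
  pass
B=lambda *a:bar(*a,gx=-142,gz=6.5)
t=np.tan(np.radians(6)); c=np.cos(.31)
# pre-insert far: back off along yawed dir
def ins(s,dz=0): # s: distance heel back of final along bar horizontal dir
    return B(-2-s*c,-s*np.sin(.31),17.3+s*t+dz,26,.31)
s=plan([(*B(-2-70*c,-70*np.sin(.31),70,0,.0),5),(*ins(70,40),5),(*ins(70),3)])
print(s[0])
```

```text
[  -0.9 -198.9   34.6] [472.  -61.2 119.8]
[  0.4 -44.1  18.7] [473.2  93.6 103.8]
[[287.  216.3]] [[320.9 246.7]]
[[287.1 217.1]] [[320.9 246.9]]
[[287.2 218. ]] [[320.9 247.1]]
[[-0.73, 0.83, 0.17], [0.0, 0.0, -0.013]], [[-0.74, 0.82, 0.17], [0.0, 0.0, -0.013]], [[-0.76, 0.82, 0.17], [0.0, 0.0, -0.013]], [[-0.77, 0.8, 0.18], [0.0, 0.0, -0.013]], [[-0.77, 0.8, 0.17], [0.0, 0.0, -0.013]],
[[-0.46, -0.76, -1.12], [0.014, 0.09, -0.061]], [[-0.31, -0.8, -1.15], [0.014, 0.09, -0.061]], [[-0.16, -0.83, -1.16], [0.014, 0.09, -0.061]], [[-0.01, -0.86, -1.15], [0.014, 0.09, -0.061]], [[0.15, -0.87, -1.14], [0.014, 0.09, -0.061]],
[[-0.58, 0.0, 1.2], [0.0, 0.0, 0.0]], [[-0.59, 0.0, 1.2], [0.0, 0.0, 0.0]], [[-0.58, 0.0, 1.2], [0.0, 0.0, 0.0]],
[478.   75.4  92.7]
```

Run:
```python
from h import *
np.set_printoptions(suppress=True,precision=1)
e=arm.observe()["eef_pos"]
m={}
for n,(x,y,w,h) in (("top",(225,235,120,25)),("side",(220,165,90,70))):
    im=arm.capture(n); hs=cv2.cvtColor(im,cv2.COLOR_RGB2HSV)
    b=cv2.inRange(hs,(100,70,40),(125,255,255)); z=np.zeros_like(b); z[y:y+h,x:x+w]=b[y:y+h,x:x+w]
    bb=max(blobs(z,10),key=lambda t:t[1][4]); print(n,bb[1].tolist())
    # per-column upper/lower edge
    for c in range(bb[1][0],bb[1][0]+bb[1][2],5):
        r=np.where(bb[0][:,c])[0]; print((c,r.min(),r.max()),end=" ")
    print()
    for th in (0,-3,-6):
        M=rot([0,-1],np.radians(th)); B=np.c_[-M[:,0],M[:,1],-M[:,2]]
        H=e-B@[-142,0,6.5]
        pts=[(-105,8,12),(-105,-8,0),(-105,-8,12),(0,8,12),(0,-8,12),(0,-8,0),(49,12,25),(49,-12,25)]
        print(th,[tuple(q) for q in proj(n,[H+B@np.array(p,float) for p in pts]).round(1)])
```

```text
top [250, 245, 61, 8, 375]
(250, np.int64(246), np.int64(251)) (255, np.int64(246), np.int64(251)) (260, np.int64(246), np.int64(251)) (265, np.int64(246), np.int64(251)) (270, np.int64(246), np.int64(251)) (275, np.int64(246), np.int64(251)) (280, np.int64(246), np.int64(251)) (285, np.int64(246), np.int64(251)) (290, np.int64(246), np.int64(251)) (295, np.int64(246), np.int64(251)) (300, np.int64(246), np.int64(251)) (305, np.int64(245), np.int64(251)) (310, np.int64(246), np.int64(250)) 
0 [(np.float64(248.8), np.float64(244.5)), (np.float64(249.4), np.float64(252.1)), (np.float64(248.7), np.float64(251.6)), (np.float64(295.8), np.float64(244.1)), (np.float64(295.8), np.float64(251.3)), (np.float64(296.0), np.float64(251.8)), (np.float64(317.7), np.float64(241.5)), (np.float64(317.8), np.float64(252.4))]
-3 [(np.float64(248.6), np.float64(244.4)), (np.float64(249.4), np.float64(252.1)), (np.float64(248.4), np.float64(251.6)), (np.float64(295.4), np.float64(243.8)), (np.float64(295.4), np.float64(251.0)), (np.float64(295.9), np.float64(251.5)), (np.float64(317.2), np.float64(241.0)
[... 1027 characters left out ...]
t64(211.8)), (np.float64(281.2), np.float64(219.3))]
-3 [(np.float64(235.8), np.float64(182.8)), (np.float64(232.3), np.float64(190.3)), (np.float64(231.2), np.float64(187.2)), (np.float64(269.9), np.float64(203.4)), (np.float64(265.3), np.float64(208.2)), (np.float64(266.1), np.float64(211.2)), (np.float64(287.3), np.float64(209.1)), (np.float64(280.5), np.float64(216.7))]
-6 [(np.float64(235.6), np.float64(182.2)), (np.float64(232.2), np.float64(189.8)), (np.float64(230.9), np.float64(186.7)), (np.float64(269.3), np.float64(201.4)), (np.float64(264.7), np.float64(206.2)), (np.float64(265.7), np.float64(209.4)), (np.float64(286.4), np.float64(206.3)), (np.float64(279.5), np.float64(213.8))]
```

```bash
cat >> h.py <<'E'
B=lambda *a:bar(*a,gx=-140,gz=6.8)
t6=np.tan(np.radians(6)); c31=np.cos(.31); s31=np.sin(.31)
def ins(s,dz=0): return B(-2-s*c31,-s*s31,17.3+s*t6+dz,26,.31)
def where(gx=-140,gz=6.8):
    "heel in stand coords, th deg, yaw from measured TCP"
    o=arm.observe(); M=R.from_rotvec(o["tool_rot"]).as_matrix(); Bm=np.c_[-M[:,0],M[:,1],-M[:,2]]
    H=o["eef_pos"]-Bm@[gx,0,gz]-F; d=Bm[:,0]
    print("heel",np.round([H@u,H@v,H[2]],1),"th",np.degrees(np.arcsin(-d[2])).round(2),"yaw",np.arctan2(d@v,d@u).round(3),"f",o["wrist_force"].round(1))
E
python3 - <<'E'
from h import *
plan([(*B(-2-70*c31,-70*s31,75,0,.15),4),(*ins(70,30),5),(*ins(70),3)])
E
```

```text
[[-1.03, 0.54, 0.07], [0.0, 0.0, -0.054]], [[-1.06, 0.48, 0.07], [-0.001, 0.0, -0.054]], [[-1.09, 0.42, 0.07], [0.0, 0.0, -0.054]], [[-1.11, 0.37, 0.06], [-0.001, 0.0, -0.053]],
[[-0.37, -0.39, -0.81], [0.007, 0.091, -0.031]], [[-0.29, -0.41, -0.83], [0.007, 0.091, -0.032]], [[-0.2, -0.42, -0.85], [0.007, 0.09, -0.031]], [[-0.11, -0.43, -0.86], [0.008, 0.091, -0.032]], [[-0.01, -0.45, -0.87], [0.007, 0.09, -0.031]],
[[-0.44, 0.0, 0.9], [0.0, 0.0, 0.0]], [[-0.44, 0.0, 0.9], [0.0, 0.0, 0.0]], [[-0.43, 0.0, 0.9], [0.0, 0.0, 0.0]],
```

move_arm([
  [[-1.03, 0.54, 0.07], [0, 0, -0.054]],
  [[-1.06, 0.48, 0.07], [0, 0, -0.054]],
  [[-1.09, 0.42, 0.07], [0, 0, -0.054]],
  [[-1.11, 0.37, 0.06], [0, 0, -0.053]],
])

```text
time: 4.4
eef_pos: [494.1, 95.9, 81.9]
tool_rot: [-1.967, -2.448, 0.002]
wrist_force: [-0.2, 0.5, -5.4]
width: 17.1
grasp_force: 108.8
```

move_arm([
  [[-0.37, -0.39, -0.81], [0.007, 0.091, -0.031]],
  [[-0.29, -0.41, -0.83], [0.007, 0.091, -0.032]],
  [[-0.2, -0.42, -0.85], [0.007, 0.09, -0.031]],
  [[-0.11, -0.43, -0.86], [0.008, 0.091, -0.032]],
  [[0, -0.45, -0.87], [0.007, 0.09, -0.031]],
])

```text
time: 5.03
eef_pos: [479.0, 73.6, 122.8]
tool_rot: [-1.543, -2.266, -0.358]
wrist_force: [-0.4, 0.4, -5.3]
width: 17.4
grasp_force: 108.8
```

move_arm([
  [[-0.44, 0, 0.9], [0, 0, 0]],
  [[-0.44, 0, 0.9], [0, 0, 0]],
  [[-0.3, 0, 0.6], [0, 0, 0]],
  [[0, 0, 0], [0, 0, 0]],
  [[0, 0, 0], [0, 0, 0]],
])

```text
time: 5.65
eef_pos: [479.5, 74.1, 96.9]
tool_rot: [-1.545, -2.269, -0.357]
wrist_force: [0.4, 0.4, -4.0]
width: 17.1
grasp_force: 108.8
```

Run:
```python
from h import *
where()
plan([(*ins(70),1),(*ins(22),4),(*ins(0),4)])
ims=[]
for n,(x,y,w,h) in (("top",(220,190,160,100)),("side",(210,140,160,100))):
    im=arm.capture(n); ims.append(cv2.resize(im[y:y+h,x:x+w,::-1],(480,300),interpolation=cv2.INTER_CUBIC))
cv2.imwrite("pics/p.png",np.vstack(ims))
```

```text
heel [-69.1 -20.4  29.5] th 25.98 yaw 0.311 f [ 0.4  0.4 -4. ]
[[-0.22, -0.09, 0.42], [0.001, 0.0, 0.0]],
[[-1.14, 0.0, -0.41], [0.0, 0.0, 0.0]], [[-1.13, 0.0, -0.41], [0.0, 0.0, 0.0]], [[-1.14, 0.0, -0.41], [0.0, 0.0, 0.0]], [[-1.13, -0.01, -0.42], [0.0, 0.0, 0.0]],
[[-0.52, 0.0, -0.19], [0.0, 0.0, 0.0]], [[-0.52, 0.0, -0.19], [0.0, 0.0, 0.0]], [[-0.52, 0.0, -0.19], [0.0, 0.0, 0.0]], [[-0.52, 0.0, -0.18], [0.0, 0.0, 0.0]],
```

View pics/p.png

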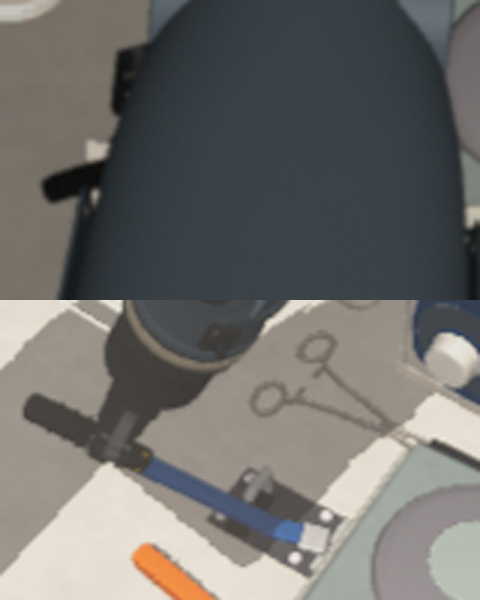

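Run:
```python
from h import *
o=arm.observe(); M=R.from_rotvec(o["tool_rot"]).as_matrix(); Bm=np.c_[-M[:,0],M[:,1],-M[:,2]]
for p in ([49,0,25],[0,0,12],[-105,8,14]): print(proj("side",o["eef_pos"]+Bm@(np.array(p)-[-140,0,6.8])).round(1))
# fulcrum line predicted
print(proj("side",[F+15*u-28*v+14*Z,F+15*u+28*v+14*Z,F-85*u-12*v+36*Z]).round(1))
```

```text
[[317.6 218.8]]
[[297.5 212.2]]
[[259.5 190. ]]
[[323.3 235.9]
 [335.3 218.9]
 [291.9 207.2]]
```

move_arm([
  [[-0.2, -0.08, 0.4], [0, 0, 0]],
  [[-1.14, 0, -0.41], [0, 0, 0]],
  [[-1.13, 0, -0.41], [0, 0, 0]],
  [[-1, 0, -0.36], [0, 0, 0]],
  [[0, 0, 0], [0, 0, 0]],
])

```text
time: 6.38
eef_pos: [491.9, 40.4, 88.3]
tool_rot: [-1.547, -2.268, -0.357]
wrist_force: [-0.4, -0.3, -3.8]
width: 16.9
grasp_force: 108.9
```

Run:
```python
from h import *
where()
plan([(*ins(36),1),(*ins(0),6)])
```

```text
heel [-34.6 -10.5  20.8] th 26.0 yaw 0.309 f [-0.4 -0.3 -3.8]
[[0.17, -0.01, 0.05], [0.001, 0.0, -0.001]],
[[-0.57, 0.0, -0.21], [0.0, 0.0, 0.0]], [[-0.57, 0.0, -0.21], [0.0, 0.0, 0.0]], [[-0.57, 0.0, -0.2], [0.0, 0.0, 0.0]], [[-0.56, 0.0, -0.21], [0.0, 0.0, 0.0]], [[-0.57, 0.0, -0.2], [0.0, 0.0, 0.0]], [[-0.56, 0.0, -0.21], [0.0, 0.0, 0.0]],
```

move_arm([
  [[-0.6, 0, -0.22], [0, 0, 0]],
  [[-0.6, 0, -0.2], [0, 0, 0]],
  [[-0.6, 0, -0.2], [0, 0, 0]],
  [[0, 0, 0], [0, 0, 0]],
])

```text
time: 6.88
eef_pos: [498.6, 23.3, 86.0]
tool_rot: [-1.546, -2.268, -0.357]
wrist_force: [0.4, -0.5, -4.3]
width: 16.8
grasp_force: 108.9
```

Run:
```python
from h import *
where()
plan([(*ins(0),3)])
```

```text
heel [-17.1  -4.9  18.6] th 25.99 yaw 0.309 f [ 0.4 -0.5 -4.3]
[[-0.49, 0.0, -0.19], [0.0, 0.0, 0.0]], [[-0.5, 0.0, -0.2], [0.0, 0.0, 0.0]], [[-0.49, 0.0, -0.19], [0.001, 0.0, 0.0]],
```

move_arm([
  [[-0.5, 0, -0.2], [0, 0, 0]],
  [[-0.5, 0, -0.2], [0, 0, 0]],
  [[-0.5, 0, -0.2], [0, 0, 0]],
  [[0, 0, 0], [0, 0, 0]],
])

```text
time: 7.38
eef_pos: [504.5, 8.3, 84.9]
tool_rot: [-1.546, -2.268, -0.357]
wrist_force: [0.6, -0.6, -3.3]
width: 16.7
grasp_force: 108.9
```

Run:
```python
from h import *
where()
s=plan([(*B(-2,0,15,20,.31),3),(*B(-2,0,14,13,.31),4)])
s=plan([(*B(-2,0,14,6,.31),5),(*B(-2,0,14,-.8,.31),5)],s)
```

```text
heel [-1.8  0.  17.4] th 25.99 yaw 0.309 f [ 0.6 -0.6 -3.3]
[[-0.03, 0.0, 0.56], [0.0, -0.035, 0.0]], [[-0.01, 0.0, 0.57], [0.0, -0.035, 0.0]], [[0.01, 0.0, 0.56], [0.001, -0.035, -0.001]],
[[-0.01, 0.0, 0.45], [0.0, -0.03, 0.0]], [[0.0, 0.0, 0.45], [0.0, -0.031, 0.0]], [[0.01, 0.0, 0.45], [0.0, -0.03, 0.0]], [[0.02, 0.0, 0.46], [0.0, -0.031, 0.001]],
[[0.0, 0.0, 0.34], [0.0, -0.024, 0.0]], [[0.0, 0.0, 0.34], [0.0, -0.024, 0.0]], [[0.01, 0.0, 0.34], [0.0, -0.025, 0.0]], [[0.02, 0.0, 0.34], [0.0, -0.024, 0.0]], [[0.04, 0.0, 0.35], [0.0, -0.025, 0.0]],
[[0.0, 0.0, 0.33], [0.0, -0.024, 0.0]], [[0.0, 0.0, 0.33], [0.0, -0.024, 0.0]], [[0.01, 0.0, 0.33], [0.0, -0.024, 0.0]], [[0.02, 0.0, 0.33], [0.0, -0.023, 0.0]], [[0.03, 0.0, 0.34], [-0.001, -0.024, 0.0]],
```

move_arm([
  [[-0.03, 0, 0.56], [0, -0.035, 0]],
  [[0, 0, 0.57], [0, -0.035, 0]],
  [[0, 0, 0.56], [0, -0.035, 0]],
  [[0, 0, 0.45], [0, -0.03, 0]],
  [[0, 0, 0.45], [0, -0.03, 0]],
])

```text
time: 8.0
eef_pos: [500.9, 17.8, 60.9]
tool_rot: [-1.63, -2.393, -0.237]
wrist_force: [0.4, -1.8, 5.3]
width: 17.0
grasp_force: 110.2
```

Run:
```python
from h import *
where()
s=plan([(*B(-2,0,14,13,.31),2),(*B(-2,0,14,6,.31),5)])
```

```text
heel [-2.4  0.  14.7] th 16.46 yaw 0.31 f [ 0.4 -1.8  5.3]
[[-0.02, -0.01, 0.45], [0.0, -0.03, 0.0]], [[-0.01, -0.01, 0.46], [0.001, -0.03, 0.0]],
[[0.0, 0.0, 0.34], [0.0, -0.025, 0.0]], [[0.0, 0.0, 0.34], [0.0, -0.024, 0.0]], [[0.01, 0.0, 0.34], [0.0, -0.025, 0.0]], [[0.02, 0.0, 0.34], [0.0, -0.024, 0.0]], [[0.03, 0.0, 0.35], [0.0, -0.025, 0.0]],
```

move_arm([
  [[0, 0, 0.45], [0, -0.03, 0]],
  [[0, 0, 0.45], [0, -0.03, 0]],
  [[0, 0, 0.34], [0, -0.024, 0]],
  [[0, 0, 0.34], [0, -0.024, 0]],
])

```text
time: 8.5
eef_pos: [500.4, 21.7, 46.8]
tool_rot: [-1.684, -2.472, -0.156]
wrist_force: [-0.8, 1.2, 17.5]
width: 16.8
grasp_force: 111.6
```

Run:
```python
from h import *
where()
s=plan([(*B(-2,0,14,6,.31),3),(*B(-2,0,14,0,.31),5)])
im=arm.capture("side");print([ (s.tolist(),c.round(1)) for b,s,c in blobs(masks(im)["blue"],20)])
```

```text
heel [-2.4  1.1 15.1] th 10.29 yaw 0.31 f [-0.8  1.2 17.5]
[[-0.01, -0.04, 0.38], [0.001, -0.025, 0.0]], [[0.01, -0.04, 0.39], [0.001, -0.025, 0.0]], [[0.01, -0.04, 0.38], [0.001, -0.025, 0.0]],
[[0.0, 0.0, 0.29], [0.0, -0.021, 0.0]], [[0.01, 0.0, 0.29], [0.0, -0.021, 0.0]], [[0.01, 0.0, 0.3], [0.0, -0.021, 0.0]], [[0.02, 0.0, 0.29], [0.0, -0.021, 0.0]], [[0.02, 0.0, 0.3], [0.0, -0.021, 0.0]],
[([297, 213, 24, 10, 109], array([308.8, 217.4])), ([339, 259, 19, 13, 102], array([348.2, 265.3]))]
```

move_arm([
  [[0, -0.04, 0.38], [0, -0.025, 0]],
  [[0, -0.04, 0.38], [0, -0.025, 0]],
  [[0, -0.04, 0.38], [0, -0.025, 0]],
  [[0, 0, 0.3], [0, -0.021, 0]],
  [[0, 0, 0.3], [0, -0.021, 0]],
])

```text
time: 9.18
eef_pos: [498.7, 24.3, 29.8]
tool_rot: [-1.739, -2.555, -0.061]
wrist_force: [-2.6, 9.0, 20.3]
width: 17.1
grasp_force: 111.9
```

Run:
```python
from h import *
where()
s=plan([(*B(-2,0,14,0,.31),3),(*B(-2,0,14,-1,.31),2)])
```

```text
heel [-2.5  0.5 14.1] th 3.67 yaw 0.31 f [-2.6  9.  20.3]
[[-0.01, -0.02, 0.3], [0.001, -0.021, 0.0]], [[0.0, -0.02, 0.3], [0.002, -0.021, 0.0]], [[0.01, -0.02, 0.3], [0.001, -0.022, 0.0]],
[[0.01, 0.0, 0.12], [0.0, -0.009, 0.0]], [[0.0, 0.0, 0.13], [0.0, -0.008, 0.0]],
```

move_arm([
  [[0.02, 0, 0.3], [0, -0.021, 0]],
  [[0.02, 0, 0.3], [0, -0.021, 0]],
  [[0.02, 0, 0.3], [0, -0.021, 0]],
  [[0, 0, 0], [0, 0, 0]],
])

```text
time: 9.68
eef_pos: [498.5, 25.1, 20.9]
tool_rot: [1.767, 2.595, 0.006]
wrist_force: [-3.1, 6.6, 22.2]
width: 16.8
grasp_force: 112.3
```

Run:
```python
from h import *
where()
s=plan([(*B(-2,0,14,-.3,.31),1),(*B(-2,0,14,-.3,-.02),8)])
ims=[]
for n,(x,y,w,h) in (("top",(240,170,240,120)),("side",(230,150,160,120))):
    im=arm.capture(n); ims.append(cv2.resize(im[y:y+h,x:x+w,::-1],(600,300),interpolation=cv2.INTER_CUBIC))
cv2.imwrite("pics/q.png",np.vstack(ims))
```

```text
heel [-2.6  0.5 14.1] th 0.03 yaw 0.31 f [-3.1  6.6 22.2]
[[-0.04, -0.06, 0.09], [0.004, -0.006, 0.0]],
[[-0.09, 0.57, 0.0], [0.0, 0.0, 0.041]], [[-0.07, 0.57, 0.0], [0.0, 0.0, 0.041]], [[-0.05, 0.57, 0.0], [0.0, 0.0, 0.041]], [[-0.03, 0.57, 0.0], [0.0, 0.0, 0.041]], [[0.0, 0.58, 0.0], [0.001, 0.0, 0.042]], [[0.02, 0.57, 0.0], [0.0, 0.0, 0.041]], [[0.05, 0.58, 0.0], [0.001, 0.0, 0.042]], [[0.07, 0.57, 0.0], [0.0, 0.0, 0.041]],
```

View pics/q.png

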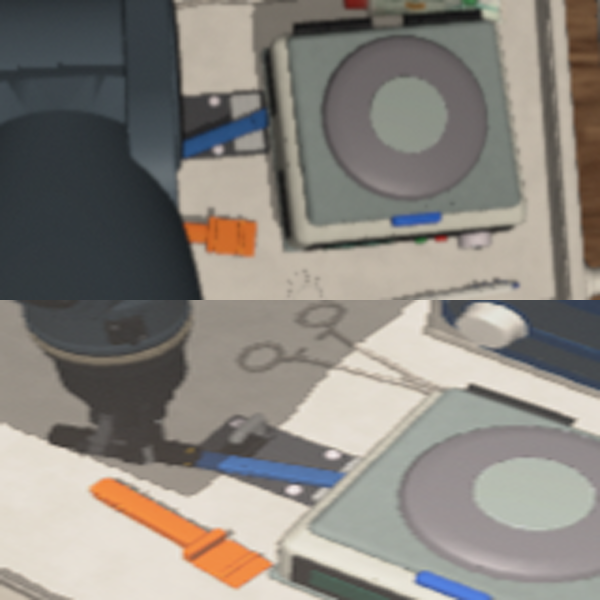

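move_arm([
  [[0, -0.03, 0.1], [0, -0.007, 0]],
  [[0, 0, 0.03], [0, 0, 0]],
  [[-0.09, 0.57, 0], [0, 0, 0.041]],
  [[-0.07, 0.57, 0], [0, 0, 0.041]],
  [[-0.05, 0.57, 0], [0, 0, 0.041]],
])

```text
time: 10.4
eef_pos: [513.1, 29.6, 19.3]
tool_rot: [1.922, 2.481, 0.0]
wrist_force: [-13.8, 15.7, 28.2]
width: 17.1
grasp_force: 113.4
```

Run:
```python
from h import *
where()
s=plan([(*B(-2,0,14,-.3,-.02),5)])
```

```text
heel [-1.9 -1.2 12.9] th -0.14 yaw 0.187 f [-13.8  15.7  28.2]
[[-0.06, 0.6, -0.01], [0.001, -0.001, 0.041]], [[-0.04, 0.6, -0.02], [0.0, 0.0, 0.042]], [[-0.01, 0.61, -0.01], [0.001, -0.001, 0.041]], [[0.01, 0.61, -0.02], [0.0, 0.0, 0.042]], [[0.04, 0.6, -0.01], [0.001, -0.001, 0.041]],
```

move_arm([
  [[0.05, 0.57, 0], [0, 0, 0.041]],
  [[0.05, 0.57, 0], [0, 0, 0.041]],
])

```text
time: 10.65
eef_pos: [525.3, 32.4, 19.5]
tool_rot: [2.021, 2.397, 0.0]
wrist_force: [-3.6, 6.0, 19.7]
width: 16.8
grasp_force: 112.3
```

Run:
```python
from h import *
where()
s=plan([(*B(-2,0,14,-.3,-.02),4)])
im=arm.capture("side")[150:270,230:390,::-1]; im2=arm.capture("top")[170:290,240:400,::-1]
cv2.imwrite("pics/r.png",cv2.resize(np.vstack([im2,im]),(800,600*2//2),interpolation=cv2.INTER_CUBIC))
```

```text
heel [-2.2 -0.3 13.3] th -0.26 yaw 0.105 f [-3.6  6.  19.7]
[[-0.03, 0.45, -0.01], [0.001, 0.0, 0.031]], [[-0.02, 0.44, -0.01], [0.001, 0.0, 0.031]], [[-0.01, 0.45, -0.02], [0.001, 0.0, 0.032]], [[0.01, 0.44, -0.02], [0.002, -0.001, 0.031]],
```

move_arm([
  [[0, 0.45, 0], [0, 0, 0.031]],
  [[0, 0.45, 0], [0, 0, 0.031]],
  [[0, 0.45, 0], [0, 0, 0.031]],
  [[0, 0.35, 0], [0, 0, 0.025]],
  [[0, 0, 0], [0, 0, 0]],
])

```text
time: 11.38
eef_pos: [543.1, 34.7, 19.8]
tool_rot: [2.157, 2.274, 0.003]
wrist_force: [-0.7, 7.9, 19.0]
width: 16.9
grasp_force: 112.1
```

Run:
```python
from h import *
where()
s=plan([(*B(-2,0,14,2.7,-.02),4)])
```

```text
heel [-2.6  1.2 13.5] th -0.21 yaw -0.012 f [-0.7  7.9 19. ]
[[-0.03, 0.0, -0.19], [0.002, 0.013, 0.002]], [[-0.02, 0.0, -0.19], [0.001, 0.013, 0.002]], [[-0.02, 0.0, -0.19], [0.002, 0.012, 0.002]], [[-0.03, 0.0, -0.19], [0.001, 0.013, 0.002]],
```

move_arm([
  [[0, 0, -0.18], [0, 0.013, 0]],
  [[0, 0, -0.18], [0, 0.013, 0]],
  [[0, 0, -0.18], [0, 0.013, 0]],
  [[0, 0, -0.1], [0, 0.006, 0]],
  [[0, 0, 0], [0, 0, 0]],
])

```text
time: 12.0
eef_pos: [542.5, 34.4, 24.9]
tool_rot: [-2.143, -2.26, -0.05]
wrist_force: [7.0, 9.4, -5.5]
width: 17.2
grasp_force: 109.0
```

Run:
```python
from h import *
where()
```

```text
heel [-2.8  0.7 12.4] th 2.36 yaw -0.012 f [ 7.   9.4 -5.5]
```

move_arm([
  [[0.05, 0.03, 0.03], [0, 0, 0]],
  [[0.05, 0.03, 0], [0, 0, 0]],
  [[0, 0, 0], [0, 0, 0]],
])

```text
time: 12.38
eef_pos: [542.6, 34.5, 24.6]
tool_rot: [-2.144, -2.26, -0.047]
wrist_force: [5.3, 2.6, -0.8]
width: 17.1
grasp_force: 109.8
```

move_arm([
  [[0, 0, 0], [0, 0, 0]],
  [[0, 0, 0], [0, 0, 0]],
  [[0, 0, 0], [0, 0, 0]],
  [[0, 0, 0], [0, 0, 0]],
], fingers=5)

```text
time: 12.88
eef_pos: [541.7, 34.1, 24.3]
tool_rot: [-2.144, -2.258, -0.044]
wrist_force: [-0.0, -0.6, 0.8]
width: 50.0
grasp_force: 0.0
```

Run:
```python
from h import *
where()
print(arm.observe()["eef_pos"])
```

```text
heel [-2.5 -0.4 12. ] th 2.25 yaw -0.013 f [-0.  -0.6  0.8]
[541.74614307  34.11263852  24.29726806]
```

move_arm([
  [[0, 0, -2], [0, 0, 0]],
  [[0, 0, -4], [0, 0, 0]],
  [[0, 0, -5], [0, 0, 0]],
  [[0.5, 0, -5], [0, 0, 0]],
  [[0, 0, 0], [0, 0, 0]],
])

```text
time: 13.5
eef_pos: [543.5, 33.0, 188.2]
tool_rot: [-2.147, -2.262, -0.052]
wrist_force: [-0.3, -0.4, -0.5]
width: 49.9
grasp_force: 0.0
```

Run:
```python
from h import *
np.set_printoptions(suppress=True,precision=1)
im=arm.capture("side")
p=np.argwhere(masks(im)["orange"][200:280,240:320]>0)[:,::-1]+[240,200]
print("rect",cv2.minAreaRect(p.astype(np.float32)), "extent by dir")
fwd=np.array([-.083,-.9966,0])
tail=np.array([450.8,24.9,0])
for a in (0,140): print(proj("side",tail+a*fwd+(20*Z if a==0 else 6*Z)))
for a,b in ((0,3),(140,3)): pass
s=im[150:270,220:380,::-1]; t=arm.capture("top")[170:290,240:400,::-1]
cv2.imwrite("pics/s.png",cv2.resize(np.hstack([t,s]),(800,300),interpolation=cv2.INTER_CUBIC))
S=tail+28*fwd
plan([(S+130*Z,rot(fwd),6),(S+40*Z,rot(fwd),3),(S+7*Z,rot(fwd),3)])
```

```text
rect ((277.0000305175781, 240.50003051757812), (54.44721603393555, 13.435029029846191), 45.0) extent by dir
[[255.6 223.7]]
[[298.8 260.9]]
[[-0.55, -1.58, 0.88], [0.0, -0.007, 0.022]], [[-0.58, -1.57, 0.89], [0.0, -0.006, 0.023]], [[-0.61, -1.56, 0.89], [0.0, -0.007, 0.022]], [[-0.64, -1.55, 0.89], [0.0, -0.006, 0.023]], [[-0.67, -1.53, 0.9], [0.0, -0.007, 0.022]], [[-0.7, -1.51, 0.91], [0.0, -0.006, 0.023]],
[[0.0, 0.0, 3.0], [0.0, 0.0, 0.0]], [[0.0, 0.0, 3.0], [0.0, 0.0, 0.0]], [[0.0, -0.01, 3.0], [0.0, 0.0, 0.0]],
[[0.0, 0.0, 1.1], [0.0, 0.0, 0.0]], [[0.0, 0.0, 1.1], [0.0, 0.0, 0.0]], [[0.0, 0.0, 1.1], [0.0, 0.0, 0.0]],
```

View pics/s.png

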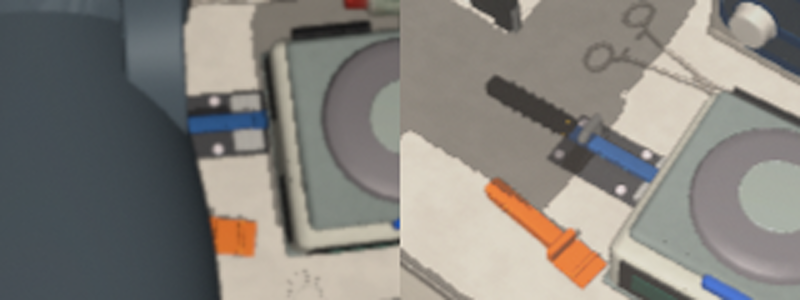

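move_arm([
  [[-0.69, -1.9, 1.1], [0, -0.008, 0.027]],
  [[-0.73, -1.9, 1.1], [0, -0.008, 0.027]],
  [[-0.75, -1.9, 1.1], [0, -0.008, 0.027]],
  [[-0.77, -1.8, 1.1], [0, -0.008, 0.027]],
  [[-0.8, -1.8, 1], [0, -0.007, 0.027]],
])

```text
time: 14.22
eef_pos: [446.8, -3.4, 127.8]
tool_rot: [-2.311, -2.125, 0.003]
wrist_force: [-1.2, -0.2, 0.2]
width: 50.1
grasp_force: 0.0
```

move_arm([
  [[0, 0, 3], [0, 0, 0]],
  [[0, 0, 3], [0, 0, 0]],
  [[0, 0, 3], [0, 0, 0]],
  [[0, 0, 0], [0, 0, 0]],
])

```text
time: 14.72
eef_pos: [445.8, -3.1, 37.2]
tool_rot: [-2.309, -2.124, 0.006]
wrist_force: [-1.4, -0.4, 0.0]
width: 49.8
grasp_force: 0.0
```

Run:
```python
from h import *
fwd=np.array([-.083,-.9966,0]); S=np.array([450.8,24.9,0])+28*fwd
print(arm.observe()["eef_pos"])
plan([(S+8*Z,rot(fwd),3)])
```

```text
[445.83148664  -3.08080935  37.16953793]
[[0.01, 0.09, 0.97], [-0.002, 0.0, 0.0]], [[0.01, 0.09, 0.97], [-0.002, 0.0, 0.0]], [[0.01, 0.09, 0.98], [-0.002, 0.0, 0.0]],
```

move_arm([
  [[0, 0.09, 1], [0, 0, 0]],
  [[0, 0.09, 1], [0, 0, 0]],
  [[0, 0.09, 0.9], [0, 0, 0]],
  [[0, 0, 0], [0, 0, 0]],
])

```text
time: 15.22
eef_pos: [450.7, -3.3, 9.9]
tool_rot: [-2.311, -2.126, 0.001]
wrist_force: [-0.2, -0.2, 0.2]
width: 49.9
grasp_force: 0.0
```

move_arm([
  [[0, 0, 0], [0, 0, 0]],
  [[0, 0, 0], [0, 0, 0]],
  [[0, 0, 0], [0, 0, 0]],
  [[0, 0, 0], [0, 0, 0]],
], fingers=0, grip_force=60)

```text
time: 15.72
eef_pos: [451.5, -3.3, 11.0]
tool_rot: [2.312, 2.127, 0.001]
wrist_force: [-1.7, -0.5, 6.4]
width: 16.0
grasp_force: 59.2
```

move_arm([
  [[0, 0, -1], [0, 0, 0]],
  [[0, 0, -1], [0, 0, 0]],
  [[1, 0, -0.5], [0, 0, 0]],
  [[1, 0, 0], [0, 0, 0]],
  [[0, 0, 0], [0, 0, 0]],
])

```text
time: 16.35
eef_pos: [452.7, 17.5, 35.3]
tool_rot: [-2.31, -2.128, 0.0]
wrist_force: [1.1, -0.4, -0.4]
width: 16.1
grasp_force: 58.6
```

Run:
```python
from h import *
np.set_printoptions(suppress=True,precision=1)
o=arm.observe(); e=o["eef_pos"]; print(e)
M=R.from_rotvec(o["tool_rot"]).as_matrix(); f=-M[:,0]
# refine: front of shim in top (z 6 + lift)
for n,(x,y,w,h) in (("top",(240,235,120,45)),("side",(230,190,90,90))):
    im=arm.capture(n); m=np.zeros((400,640),np.uint8); m[y:y+h,x:x+w]=masks(im)["orange"][y:y+h,x:x+w]
    p=np.argwhere(m>0)[:,::-1]
    print(n,len(p),cv2.boxPoints(cv2.minAreaRect(p.astype(np.float32))).tolist())
    for a,l,zz in ((111.5,17,-2),(111.5,-17,-2),(72.5,17,12),(72.5,-17,12),(72.5,9,12),(-28,9,12),(-28,-9,12)): print((a,l),proj(n,e+f*a+M[:,1]*l+zz*Z),end=" ")
    print()
    cv2.imwrite(f"pics/t{n}.png",im[:,:,::-1])
```

```text
[452.7  17.5  35.3]
top 196 [[317.2574157714844, 268.4257507324219], [318.5742492675781, 255.25743103027344], [333.2276916503906, 256.7227478027344], [331.9108581542969, 269.89105224609375]]
(111.5, 17) [[335.1 255.2]] (111.5, -17) [[334.2 269.7]] (72.5, 17) [[318.7 253.4]] (72.5, -17) [[317.6 268.1]] (72.5, 9) [[318.4 256.8]] (-28, 9) [[275.3 253.6]] (-28, -9) [[274.6 261.4]] 
side 294 [[266.5, 236.5], [276.0, 227.0], [294.5, 245.5], [285.0, 255.0]]
(111.5, 17) [[297.3 244.3]] (111.5, -17) [[287.2 254.5]] (72.5, 17) [[284.6 231.7]] (72.5, -17) [[274.3 241.5]] (72.5, 9) [[282.2 234. ]] (-28, 9) [[251.6 209.8]] (-28, -9) [[246.1 214.6]]
```

```bash
cat >> h.py <<'E'
def shim(sx,z,lat=-75.,gx=-81.5): return F+(sx+gx)*u+lat*v+z*Z, rot(u)
def whereshim(gx=-81.5):
    o=arm.observe(); d=o["eef_pos"]-F; M=R.from_rotvec(o["tool_rot"]).as_matrix()
    print("seat x",round(d@u-gx,2),"lat",round(d@v,2),"z",d[2].round(2),"yaw",np.arctan2(-M[:,0]@v,-M[:,0]@u).round(3),"f",o["wrist_force"].round(1))
E
python3 - <<'E'
from h import *
plan([(*shim(-27,35),4),(*shim(-27,11.3),2),(*shim(25,11.3),5),(*shim(40,11.3),3)])
E
```

```text
[[-0.5, 0.42, 0.0], [0.0, 0.0, -0.037]], [[-0.51, 0.4, 0.01], [0.0, 0.0, -0.037]], [[-0.53, 0.38, 0.0], [0.0, 0.0, -0.037]], [[-0.54, 0.36, 0.01], [-0.001, 0.0, -0.036]],
[[0.0, 0.0, 1.18], [0.0, 0.0, 0.0]], [[-0.01, 0.0, 1.19], [0.0, 0.0, 0.0]],
[[-1.04, 0.0, 0.0], [0.0, 0.0, 0.0]], [[-1.04, 0.0, 0.0], [0.0, 0.0, 0.0]], [[-1.04, 0.0, 0.0], [0.0, 0.0, 0.0]], [[-1.04, 0.0, 0.0], [0.0, 0.0, 0.0]], [[-1.04, 0.0, 0.0], [0.0, 0.0, 0.0]],
[[-0.5, 0.0, 0.0], [0.0, 0.0, 0.0]], [[-0.5, 0.0, 0.0], [0.0, 0.0, 0.0]], [[-0.5, 0.0, 0.0], [0.0, 0.0, 0.0]],
```

move_arm([
  [[-0.5, 0.42, 0], [0, 0, -0.037]],
  [[-0.51, 0.4, 0], [0, 0, -0.037]],
  [[-0.53, 0.38, 0], [0, 0, -0.037]],
  [[-0.54, 0.36, 0], [0, 0, -0.036]],
  [[0, 0, 1], [0, 0, 0]],
])

```text
time: 17.08
eef_pos: [468.3, -5.0, 25.3]
tool_rot: [2.15, 2.29, 0.001]
wrist_force: [0.5, -0.1, -0.5]
width: 16.3
grasp_force: 58.6
```

move_arm([
  [[0, 0, 1], [0, 0, 0]],
  [[0, 0, 0.2], [0, 0, 0]],
  [[0, 0, 0], [0, 0, 0]],
])

```text
time: 17.45
eef_pos: [467.5, -4.5, 13.2]
tool_rot: [-2.149, -2.29, 0.001]
wrist_force: [0.1, 0.1, 0.2]
width: 16.1
grasp_force: 58.6
```

Run:
```python
from h import *
whereshim()
plan([(*shim(-27,11.3),1),(*shim(25,11.3),5)])
```

```text
seat x -26.92 lat -75.07 z 13.2 yaw -0.001 f [0.1 0.1 0.2]
[[0.01, 0.01, 0.19], [-0.001, 0.0, -0.001]],
[[-1.04, 0.0, 0.0], [0.0, 0.0, 0.0]], [[-1.04, 0.0, 0.0], [0.0, 0.0, 0.0]], [[-1.04, 0.0, 0.0], [0.0, 0.0, 0.0]], [[-1.04, 0.0, 0.0], [0.0, 0.0, 0.0]], [[-1.04, 0.0, 0.0], [0.0, 0.0, 0.0]],
```

move_arm([
  [[0, 0, 0.15], [0, 0, 0]],
  [[-0.9, 0, 0], [0, 0, 0]],
  [[-0.9, 0, 0], [0, 0, 0]],
  [[-0.8, 0, 0], [0, 0, 0]],
  [[0, 0, 0], [0, 0, 0]],
])

```text
time: 18.08
eef_pos: [469.5, -31.3, 12.0]
tool_rot: [-2.15, -2.29, -0.0]
wrist_force: [1.2, 0.3, -1.2]
width: 15.9
grasp_force: 58.6
```

move_arm([
  [[-0.6, 0, 0], [0, 0, 0]],
  [[-0.6, 0, 0], [0, 0, 0]],
  [[-0.5, 0, 0], [0, 0, 0]],
  [[0, 0, 0], [0, 0, 0]],
])

```text
time: 18.58
eef_pos: [470.6, -47.8, 11.9]
tool_rot: [-2.15, -2.29, -0.0]
wrist_force: [0.6, 0.3, -0.3]
width: 16.0
grasp_force: 58.6
```

Run:
```python
from h import *
whereshim()
```

```text
seat x 16.54 lat -74.86 z 11.94 yaw -0.002 f [ 0.6  0.3 -0.3]
```

move_arm([
  [[-0.5, 0, 0], [0, 0, 0]],
  [[-0.5, 0, 0], [0, 0, 0]],
  [[-0.4, 0, 0], [0, 0, 0]],
  [[0, 0, 0], [0, 0, 0]],
])

```text
time: 19.08
eef_pos: [471.5, -61.8, 11.9]
tool_rot: [-2.15, -2.29, -0.0]
wrist_force: [0.1, 0.9, -0.9]
width: 16.0
grasp_force: 58.6
```

move_arm([
  [[-0.25, 0, 0], [0, 0, 0]],
  [[-0.25, 0, 0], [0, 0, 0]],
  [[0, 0, 0], [0, 0, 0]],
])

```text
time: 19.45
eef_pos: [471.8, -66.6, 12.0]
tool_rot: [-2.149, -2.291, -0.0]
wrist_force: [-0.5, -0.3, -0.7]
width: 16.1
grasp_force: 58.6
```

Run:
```python
from h import *
whereshim()
```

```text
seat x 35.33 lat -74.85 z 11.96 yaw -0.001 f [-0.5 -0.3 -0.7]
```

move_arm([
  [[-0.2, 0, 0], [0, 0, 0]],
  [[-0.2, 0, 0], [0, 0, 0]],
  [[0, 0, 0], [0, 0, 0]],
])

```text
time: 19.82
eef_pos: [472.1, -70.6, 11.9]
tool_rot: [-2.149, -2.291, -0.0]
wrist_force: [-0.6, -0.5, -1.0]
width: 16.1
grasp_force: 58.6
```

move_arm([
  [[-0.15, 0, 0], [0, 0, 0]],
  [[0, 0, 0], [0, 0, 0]],
])

```text
time: 20.08
eef_pos: [472.1, -72.0, 11.9]
tool_rot: [-2.149, -2.291, -0.0]
wrist_force: [-0.2, 0.7, -0.7]
width: 16.1
grasp_force: 58.6
```

move_arm([
  [[-0.15, 0, 0], [0, 0, 0]],
  [[0, 0, 0], [0, 0, 0]],
])

```text
time: 20.32
eef_pos: [472.3, -73.5, 12.0]
tool_rot: [-2.149, -2.291, -0.0]
wrist_force: [-0.3, 0.1, -0.9]
width: 16.0
grasp_force: 58.6
```

Seat x is about 42.3, no contact yet.

move_arm([
  [[-0.15, 0, 0], [0, 0, 0]],
  [[0, 0, 0], [0, 0, 0]],
])

```text
time: 20.58
eef_pos: [472.3, -75.0, 12.0]
tool_rot: [-2.149, -2.291, -0.0]
wrist_force: [-0.9, -0.2, -1.1]
width: 16.5
grasp_force: 58.6
```

move_arm([
  [[-0.12, 0, 0], [0, 0, 0]],
  [[0, 0, 0], [0, 0, 0]],
])

```text
time: 20.82
eef_pos: [472.4, -76.2, 11.9]
tool_rot: [-2.149, -2.291, -0.0]
wrist_force: [-0.2, -0.3, -0.7]
width: 15.8
grasp_force: 58.6
```

move_arm([
  [[-0.12, 0, 0], [0, 0, 0]],
  [[0, 0, 0], [0, 0, 0]],
])

```text
time: 21.08
eef_pos: [472.5, -77.4, 12.0]
tool_rot: [-2.149, -2.291, -0.0]
wrist_force: [-0.8, 0.7, -0.5]
width: 16.4
grasp_force: 58.6
```

move_arm([
  [[-0.12, 0, 0], [0, 0, 0]],
  [[0, 0, 0], [0, 0, 0]],
])

```text
time: 21.32
eef_pos: [472.6, -78.6, 12.0]
tool_rot: [-2.149, -2.291, -0.0]
wrist_force: [0.3, -0.3, -0.7]
width: 16.1
grasp_force: 58.6
```

move_arm([
  [[-0.12, 0, 0], [0, 0, 0]],
  [[0, 0, 0], [0, 0, 0]],
])

```text
time: 21.58
eef_pos: [472.6, -79.6, 11.9]
tool_rot: [-2.149, -2.291, -0.001]
wrist_force: [-0.3, 3.3, -0.6]
width: 15.8
grasp_force: 58.6
```

move_arm([
  [[-0.1, 0, 0], [0, 0, 0]],
  [[0, 0, 0], [0, 0, 0]],
])

```text
time: 21.82
eef_pos: [472.5, -79.9, 11.8]
tool_rot: [-2.147, -2.29, -0.002]
wrist_force: [-0.0, 9.3, 0.2]
width: 16.2
grasp_force: 58.6
```

move_arm([
  [[0.15, 0, 0.05], [0, 0, 0]],
  [[0, 0, 0.03], [0, 0, 0]],
  [[0, 0, 0], [0, 0, 0]],
])

```text
time: 22.2
eef_pos: [472.6, -79.4, 11.2]
tool_rot: [-2.149, -2.291, 0.0]
wrist_force: [0.7, -0.5, -1.2]
width: 16.2
grasp_force: 58.6
```

move_arm([
  [[0, 0, 0], [0, 0, 0]],
  [[0, 0, 0], [0, 0, 0]],
  [[0, 0, 0], [0, 0, 0]],
  [[0, 0, 0], [0, 0, 0]],
], fingers=4.5)

```text
time: 22.7
eef_pos: [472.6, -79.3, 11.2]
tool_rot: [-2.149, -2.291, -0.0]
wrist_force: [-0.6, -0.6, 0.1]
width: 44.8
grasp_force: 0.0
```

move_arm([
  [[0, 0, -2], [0, 0, 0]],
  [[0, 0, -4], [0, 0, 0]],
  [[0, 0, -5], [0, 0, 0]],
  [[0, 0, -4], [0, 0, 0]],
  [[0, 0, 0], [0, 0, 0]],
])

```text
time: 23.32
eef_pos: [474.4, -79.6, 163.9]
tool_rot: [2.147, 2.289, 0.004]
wrist_force: [0.6, 0.5, -0.4]
width: 45.1
grasp_force: 0.0
```

Run:
```python
from h import *
whereshim()
P,M=B(-2.4,0,12.3,2.3,-.012)
H=F-2.4*u+.3*v
P0=np.array([542.2,34.3,24.5])
up=-M[:,2]
plan([(P0+100*up,M,6),(P0+40*up,M,3),(P0,M,3)])
cv2.imwrite("pics/v.png",cv2.resize(arm.capture("side")[130:280,210:410,::-1],(800,600),interpolation=cv2.INTER_CUBIC))
```

```text
seat x 48.46 lat -73.16 z 163.9 yaw -0.001 f [ 0.6  0.5 -0.4]
[[1.76, 1.25, 0.66], [0.001, 0.007, 0.002]], [[1.75, 1.24, 0.67], [0.001, 0.007, 0.002]], [[1.75, 1.24, 0.69], [0.001, 0.007, 0.002]], [[1.75, 1.24, 0.7], [0.0, 0.007, 0.002]], [[1.75, 1.23, 0.71], [0.001, 0.006, 0.001]], [[1.74, 1.23, 0.71], [0.0, 0.007, 0.002]],
[[0.0, 0.0, 2.0], [0.0, 0.0, 0.0]], [[0.0, 0.0, 2.0], [0.0, 0.0, 0.0]], [[0.0, 0.0, 2.0], [0.0, 0.0, 0.0]],
[[0.0, 0.0, 1.33], [0.0, 0.0, 0.0]], [[0.0, 0.0, 1.34], [0.0, 0.0, 0.0]], [[0.0, 0.0, 1.33], [0.0, 0.0, 0.0]],
```

View pics/v.png

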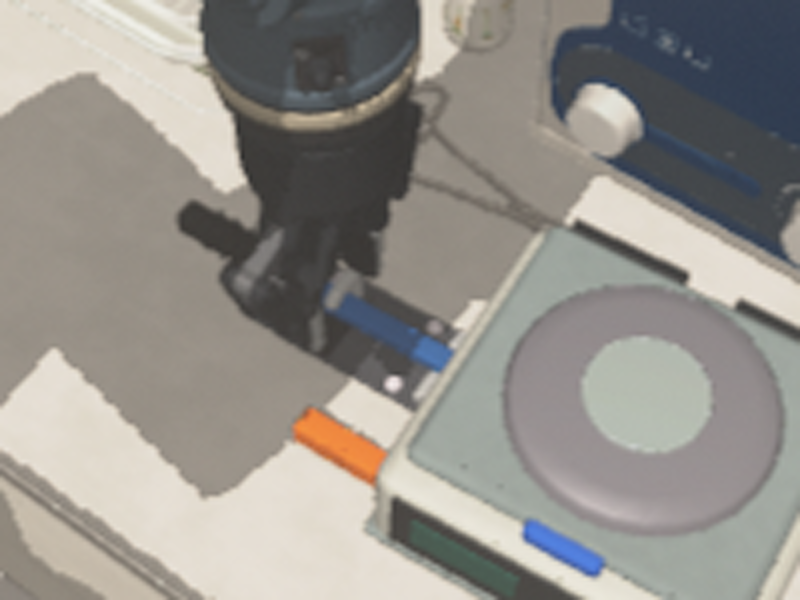

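move_arm([
  [[1.9, 1.35, 0.5], [0, 0.008, 0.002]],
  [[1.9, 1.35, 0.5], [0, 0.008, 0.002]],
  [[1.9, 1.35, 0.5], [0, 0.008, 0.002]],
  [[1.9, 1.3, 0.5], [0, 0.008, 0.002]],
  [[1.9, 1.3, 0.5], [0, 0.008, 0.002]],
])

```text
time: 24.0
eef_pos: [533.6, 20.9, 136.8]
tool_rot: [-2.14, -2.258, -0.042]
wrist_force: [-0.3, -0.6, 0.6]
width: 45.2
grasp_force: 0.0
```

move_arm([
  [[1, 0.7, 1.5], [0, 0, 0]],
  [[0, 0, 2], [0, 0, 0]],
  [[0, 0, 2], [0, 0, 0]],
  [[0, 0, 0], [0, 0, 0]],
  [[0, 0, 0], [0, 0, 0]],
])

```text
time: 24.62
eef_pos: [539.8, 32.5, 83.5]
tool_rot: [-2.14, -2.259, -0.043]
wrist_force: [-0.7, -0.3, 0.1]
width: 44.7
grasp_force: 0.0
```

Run:
```python
from h import *
P,M=B(-2.4,0,12.3,2.3,-.012)
print(arm.observe()["eef_pos"])
plan([(np.array([542.2,34.3,24.5]),M,4)])
```

```text
[539.80669556  32.45019603  83.46774786]
[[-0.02, 0.06, 1.47], [0.0, 0.0, 0.0]], [[-0.02, 0.06, 1.48], [0.0, 0.0, 0.0]], [[-0.01, 0.07, 1.47], [0.0, 0.0, 0.0]], [[-0.02, 0.06, 1.48], [0.0, 0.0, 0.001]],
```

move_arm([
  [[0, 0.07, 1.47], [0, 0, 0]],
  [[0, 0.07, 1.47], [0, 0, 0]],
  [[0, 0.06, 1.47], [0, 0, 0]],
  [[0, 0.06, 1.47], [0, 0, 0]],
  [[0, 0, 0], [0, 0, 0]],
])

```text
time: 25.25
eef_pos: [541.1, 35.0, 23.0]
tool_rot: [-2.139, -2.257, -0.04]
wrist_force: [-0.6, 0.2, -0.3]
width: 45.2
grasp_force: 0.0
```

move_arm([
  [[0, 0, 0], [0, 0, 0]],
  [[0, 0, 0], [0, 0, 0]],
  [[0, 0, 0], [0, 0, 0]],
  [[0, 0, 0], [0, 0, 0]],
  [[0, 0, 0], [0, 0, 0]],
], fingers=0, grip_force=110)

```text
time: 25.88
eef_pos: [542.9, 35.0, 25.0]
tool_rot: [-2.141, -2.26, -0.045]
wrist_force: [3.0, -0.2, 5.2]
width: 16.9
grasp_force: 108.4
```

Run:
```python
from h import *
where(gz=4.5)
print(arm.observe()["eef_pos"])
s=plan([(*bar(-2,0,14,-.4,-.012,-140,4.5),4)])
```

```text
heel [-3.3  1.1 14.8] th 2.32 yaw -0.011 f [ 3.  -0.2  5.2]
[542.87221227  35.03019035  24.98209906]
[[-0.03, -0.02, 0.19], [0.0, -0.012, 0.0]], [[-0.03, -0.03, 0.18], [0.0, -0.012, 0.0]], [[-0.03, -0.02, 0.19], [0.001, -0.012, 0.0]], [[-0.02, -0.03, 0.18], [0.0, -0.011, 0.001]],
```

move_arm([
  [[0, 0, 0.18], [0, -0.012, 0]],
  [[0, 0, 0.18], [0, -0.012, 0]],
  [[0, 0, 0.18], [0, -0.012, 0]],
  [[0, 0, 0.1], [0, -0.01, 0]],
  [[0, 0, 0], [0, 0, 0]],
])

```text
time: 26.5
eef_pos: [543.6, 35.2, 20.0]
tool_rot: [2.157, 2.276, -0.003]
wrist_force: [-4.0, -1.1, 31.4]
width: 17.1
grasp_force: 111.7
```

Run:
```python
from h import *
where(gz=4.5)
print(arm.observe()["eef_pos"])
s=plan([(*bar(-2.8,1,14,-.5,.33,-140,4.5),8)])
```

```text
heel [-3.1  1.8 16.4] th -0.34 yaw -0.011 f [-4.  -1.1 31.4]
[543.57424673  35.235416    20.0466399 ]
[[-0.1, -0.6, 0.03], [0.0, 0.0, -0.043]], [[-0.08, -0.6, 0.03], [0.0, 0.0, -0.043]], [[-0.05, -0.6, 0.03], [0.0, 0.0, -0.043]], [[-0.03, -0.6, 0.04], [0.0, 0.0, -0.042]], [[0.0, -0.61, 0.03], [0.0, -0.001, -0.043]], [[0.02, -0.6, 0.04], [0.0, 0.0, -0.042]], [[0.05, -0.6, 0.03], [0.0, -0.001, -0.043]], [[0.08, -0.61, 0.04], [0.001, 0.0, -0.042]],
```

move_arm([
  [[-0.05, -0.55, -0.03], [0, 0, -0.041]],
  [[-0.05, -0.6, 0], [0, 0, -0.043]],
  [[-0.03, -0.6, 0], [0, 0, -0.043]],
])

```text
time: 26.88
eef_pos: [527.0, 32.8, 20.2]
tool_rot: [2.007, 2.409, 0.0]
wrist_force: [2.8, 3.9, 21.3]
width: 16.7
grasp_force: 110.6
```

Run:
```python
from h import *
where(gz=4.5)
```

```text
heel [-2.7  3.  16.4] th -0.27 yaw 0.117 f [ 2.8  3.9 21.3]
```

move_arm([
  [[-0.03, -0.6, 0.03], [0, 0, -0.042]],
  [[0, -0.6, 0], [0, 0, -0.042]],
])

```text
time: 27.12
eef_pos: [515.7, 30.1, 20.2]
tool_rot: [1.904, 2.491, 0.0]
wrist_force: [3.5, 3.0, 25.7]
width: 17.1
grasp_force: 111.2
```

move_arm([
  [[0.02, -0.6, 0], [0, 0, -0.042]],
  [[0.05, -0.6, 0], [0, 0, -0.042]],
])

```text
time: 27.38
eef_pos: [504.1, 26.6, 20.2]
tool_rot: [1.798, 2.567, -0.002]
wrist_force: [4.4, -4.8, 23.1]
width: 16.7
grasp_force: 111.0
```

Run:
```python
from h import *
where(gz=4.5)
s=plan([(*bar(-2.7,2,15.5,-.3,.36,-140,4.5),2),(*bar(-2.7,1,15.5,4,.36,-140,4.5),4)])
```

```text
heel [-2.6  2.7 16.7] th -0.42 yaw 0.284 f [ 4.4 -4.8 23.1]
[[-0.01, -0.56, 0.04], [0.001, 0.001, -0.038]], [[0.02, -0.57, 0.05], [0.002, 0.001, -0.038]],
[[-0.01, -0.02, -0.26], [0.0, 0.019, 0.0]], [[0.0, -0.02, -0.26], [0.0, 0.019, 0.0]], [[0.0, -0.02, -0.27], [0.0, 0.019, 0.0]], [[0.0, -0.03, -0.26], [0.0, 0.018, 0.0]],
```

move_arm([
  [[0, -0.58, 0], [0, 0, -0.038]],
  [[0.02, -0.57, 0], [0, 0, -0.038]],
  [[0, 0, -0.26], [0, 0.019, 0]],
  [[0, 0, -0.26], [0, 0.019, 0]],
])

```text
time: 27.88
eef_pos: [491.6, 21.5, 24.3]
tool_rot: [-1.691, -2.617, -0.024]
wrist_force: [2.6, -10.6, 10.5]
width: 17.2
grasp_force: 109.0
```

Run:
```python
from h import *
where(gz=7)
s=plan([(*bar(-3,1.5,14,8,.36,-140,7),4),(*bar(-3,1.5,14,16,.36,-140,7),6)])
```

```text
heel [-2.  -0.4 13. ] th 1.73 yaw 0.359 f [  2.6 -10.6  10.5]
[[-0.03, 0.05, -0.41], [0.0, 0.027, 0.0]], [[-0.02, 0.05, -0.4], [0.0, 0.027, -0.001]], [[-0.01, 0.04, -0.41], [-0.001, 0.028, 0.0]], [[0.0, 0.05, -0.4], [0.0, 0.027, -0.001]],
[[-0.04, 0.0, -0.32], [0.0, 0.023, 0.0]], [[-0.03, 0.0, -0.33], [0.0, 0.023, 0.0]], [[-0.02, 0.0, -0.33], [0.0, 0.023, 0.0]], [[-0.02, 0.0, -0.32], [0.0, 0.024, 0.0]], [[-0.01, 0.0, -0.33], [0.0, 0.023, 0.0]], [[0.0, 0.0, -0.32], [0.0, 0.024, 0.0]],
```

move_arm([
  [[-0.05, 0, -0.33], [0, 0.024, 0]],
  [[-0.05, 0, -0.33], [0, 0.024, 0]],
  [[-0.03, 0, -0.33], [0, 0.024, 0]],
  [[-0.03, 0, -0.33], [0, 0.024, 0]],
])

```text
time: 28.38
eef_pos: [491.8, 20.0, 37.0]
tool_rot: [-1.644, -2.546, -0.103]
wrist_force: [-2.5, -3.9, 12.6]
width: 16.8
grasp_force: 109.2
```

Run:
```python
from h import *
where(gz=7)
s=plan([(*bar(-2.2,0,14,16,.36,-140,7),7)])
```

```text
heel [-2.1 -0.9 12.1] th 7.38 yaw 0.359 f [-2.5 -3.9 12.6]
[[-0.04, 0.01, -0.33], [0.0, 0.021, 0.0]], [[-0.03, 0.01, -0.33], [0.0, 0.022, 0.0]], [[-0.02, 0.01, -0.33], [0.0, 0.021, 0.0]], [[-0.02, 0.01, -0.33], [-0.001, 0.022, 0.0]], [[-0.01, 0.01, -0.33], [0.0, 0.021, 0.0]], [[0.0, 0.01, -0.32], [-0.001, 0.022, -0.001]], [[0.0, 0.0, -0.33], [0.0, 0.021, 0.0]],
```

move_arm([
  [[-0.05, 0, -0.33], [0, 0.021, 0]],
  [[-0.03, 0, -0.33], [0, 0.021, 0]],
  [[-0.02, 0, -0.33], [0, 0.021, 0]],
  [[-0.02, 0, -0.33], [0, 0.021, 0]],
])

```text
time: 28.88
eef_pos: [492.6, 17.6, 49.2]
tool_rot: [-1.603, -2.483, -0.168]
wrist_force: [-0.5, 1.9, -1.2]
width: 16.5
grasp_force: 107.7
```

Run:
```python
from h import *
where(gz=7)
s=plan([(*bar(-2,0,14,18,.36,-140,7),4),(*bar(-2,0,16,24,.36,-140,7),5)])
```

```text
heel [-2.2 -1.1 12.6] th 12.28 yaw 0.359 f [-0.5  1.9 -1.2]
[[-0.04, 0.02, -0.39], [-0.001, 0.025, 0.0]], [[-0.03, 0.02, -0.39], [-0.001, 0.025, 0.0]], [[-0.02, 0.02, -0.38], [0.0, 0.025, -0.001]], [[-0.01, 0.02, -0.39], [-0.001, 0.025, 0.0]],
[[-0.02, 0.0, -0.33], [0.0, 0.021, 0.0]], [[-0.01, 0.0, -0.33], [0.0, 0.021, 0.0]], [[0.0, 0.0, -0.33], [0.0, 0.021, 0.0]], [[0.0, 0.0, -0.33], [0.0, 0.021, 0.0]], [[0.01, 0.0, -0.33], [0.0, 0.021, 0.0]],
```

move_arm([
  [[-0.04, 0, -0.39], [0, 0.025, 0]],
  [[-0.03, 0, -0.39], [0, 0.025, 0]],
  [[-0.02, 0, -0.38], [0, 0.025, 0]],
  [[0, 0, -0.45], [0, 0.025, 0]],
  [[0, 0, -0.5], [0, 0.021, 0]],
])

```text
time: 29.5
eef_pos: [495.7, 11.5, 69.4]
tool_rot: [-1.544, -2.392, -0.258]
wrist_force: [1.9, 0.8, -3.6]
width: 16.8
grasp_force: 107.7
```

Run:
```python
from h import *
where(gz=7)
# withdraw along bar, then up, then lay down to left
c,s_=np.cos(.36),np.sin(.36)
s=plan([(*bar(-2-30*c,-30*s_,18,20,.36,-140,7),4),(*bar(-2-85*c,-85*s_,20,20,.36,-140,7),4)])
print(s[0])
```

```text
heel [-0.9 -0.3 16.7] th 19.22 yaw 0.359 f [ 1.9  0.8 -3.6]
[[0.74, 0.01, 0.18], [-0.001, 0.003, 0.0]], [[0.74, 0.01, 0.18], [0.0, 0.004, 0.0]], [[0.74, 0.01, 0.18], [-0.001, 0.003, -0.001]], [[0.73, 0.02, 0.18], [0.0, 0.004, 0.0]],
[[1.31, 0.0, 0.42], [0.0, 0.0, 0.0]], [[1.31, 0.0, 0.43], [0.0, 0.0, 0.0]], [[1.31, 0.0, 0.42], [0.0, 0.0, 0.0]], [[1.31, 0.0, 0.43], [0.0, 0.0, 0.0]],
[461.06187181  89.34631186  74.45614113]
```

move_arm([
  [[0.74, 0, 0.2], [0, 0.003, 0]],
  [[0.74, 0, 0.22], [0, 0.003, 0]],
  [[0.74, 0, 0.25], [0, 0.003, 0]],
  [[1.2, 0, 0.43], [0, 0.003, 0]],
  [[1.3, 0, 0.43], [0, 0, 0]],
])

```text
time: 30.12
eef_pos: [474.7, 57.8, 70.7]
tool_rot: [-1.539, -2.384, -0.266]
wrist_force: [1.2, -0.1, -4.0]
width: 16.7
grasp_force: 107.8
```

move_arm([
  [[1.4, 0, 0.3], [0, 0, 0]],
  [[1.4, 0, 0.2], [0, 0, 0]],
  [[1, 0, -0.5], [0, 0, 0]],
  [[0, 0, 0], [0, 0, 0]],
])

```text
time: 30.62
eef_pos: [460.9, 89.9, 84.4]
tool_rot: [-1.538, -2.386, -0.267]
wrist_force: [-0.1, -0.2, -4.1]
width: 16.6
grasp_force: 107.8
```

Run:
```python
from h import *
where(gz=7)
# lay: grip at (455,150), forward -y
Rb=rot([0,-1])
P=lambda *a:np.array(a,float)
plan([(P(468,148,55),Rb,6),(P(468,148,10),Rb,5)])
im=arm.capture("side")
cv2.imwrite("pics/w.png",cv2.resize(im[120:300,190:430,::-1],(800,600),interpolation=cv2.INTER_CUBIC))
```

```text
heel [-82.  -30.   30.4] th 19.79 yaw 0.36 f [-0.1 -0.2 -4.1]
[[0.62, 0.51, 0.74], [-0.012, -0.057, 0.07]], [[0.69, 0.45, 0.71], [-0.013, -0.057, 0.07]], [[0.76, 0.39, 0.68], [-0.012, -0.056, 0.07]], [[0.83, 0.33, 0.63], [-0.012, -0.057, 0.07]], [[0.88, 0.27, 0.59], [-0.013, -0.056, 0.071]], [[0.93, 0.19, 0.55], [-0.012, -0.057, 0.07]],
[[0.0, 0.0, 0.9], [0.0, 0.0, 0.0]], [[0.0, 0.0, 0.9], [0.0, 0.0, 0.0]], [[0.0, 0.0, 0.9], [0.0, 0.0, 0.0]], [[0.0, 0.0, 0.9], [0.0, 0.0, 0.0]], [[0.0, 0.0, 0.9], [0.0, 0.0, 0.0]],
```

View pics/w.png

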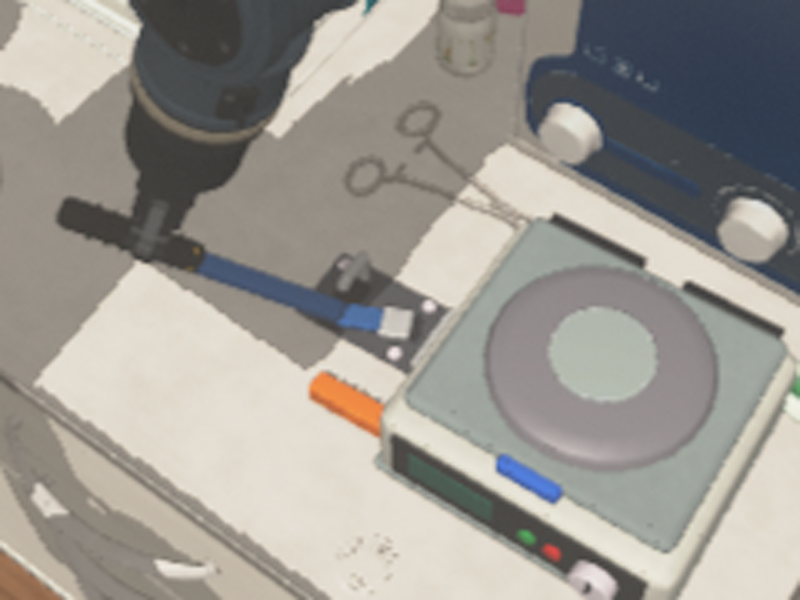

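Run:
```python
from h import *
Rb=rot([0,-1])
P=lambda *a:np.array(a,float)
plan([(P(435,155,60),Rb,8),(P(435,155,14),Rb,4)])
```

```text
[[0.73, 0.04, 0.58], [-0.009, -0.042, 0.053]], [[0.75, 0.0, 0.55], [-0.009, -0.043, 0.053]], [[0.77, -0.05, 0.52], [-0.01, -0.042, 0.052]], [[0.79, -0.09, 0.48], [-0.009, -0.043, 0.053]], [[0.8, -0.14, 0.45], [-0.01, -0.042, 0.052]], [[0.81, -0.18, 0.41], [-0.009, -0.043, 0.053]], [[0.82, -0.23, 0.37], [-0.01, -0.042, 0.052]], [[0.82, -0.28, 0.34], [-0.009, -0.043, 0.053]],
[[0.0, 0.0, 1.15], [0.0, 0.0, 0.0]], [[0.0, 0.0, 1.15], [0.0, 0.0, 0.0]], [[0.0, 0.0, 1.15], [0.0, 0.0, 0.0]], [[0.0, 0.0, 1.15], [0.0, 0.0, 0.0]],
```

move_arm([
  [[0.73, 0.04, 0.58], [-0.009, -0.042, 0.053]],
  [[0.75, 0, 0.55], [-0.009, -0.043, 0.053]],
  [[0.77, -0.05, 0.52], [-0.01, -0.042, 0.052]],
  [[0.79, -0.09, 0.48], [-0.009, -0.043, 0.053]],
  [[0.8, -0.14, 0.45], [-0.01, -0.042, 0.052]],
])

```text
time: 31.3
eef_pos: [444.4, 130.3, 68.4]
tool_rot: [-1.97, -2.302, -0.105]
wrist_force: [0.2, 0.9, -4.1]
width: 17.1
grasp_force: 107.9
```

move_arm([
  [[0.81, -0.18, 0.41], [-0.009, -0.043, 0.053]],
  [[0.82, -0.23, 0.37], [-0.01, -0.042, 0.052]],
  [[0.82, -0.28, 0.34], [-0.009, -0.043, 0.053]],
  [[0, 0, 1.1], [0, 0, 0]],
  [[0, 0, 1.1], [0, 0, 0]],
])

```text
time: 31.92
eef_pos: [434.7, 154.6, 36.7]
tool_rot: [-2.22, -2.221, 0.001]
wrist_force: [-0.8, -0.2, -4.8]
width: 17.0
grasp_force: 107.9
```

move_arm([
  [[0, 0, 1], [0, 0, 0]],
  [[0, 0, 0.8], [0, 0, 0]],
  [[0, 0, 0], [0, 0, 0]],
  [[0, 0, 0], [0, 0, 0]],
])

```text
time: 32.42
eef_pos: [434.8, 154.9, 19.8]
tool_rot: [-2.222, -2.22, 0.001]
wrist_force: [-0.0, -0.8, -4.1]
width: 17.2
grasp_force: 107.9
```

Run:
```python
from h import *
where(gz=7); print(arm.observe()["eef_pos"])
```

```text
heel [-129.9 -106.6   12.8] th 0.0 yaw -0.066 f [-0.  -0.8 -4.1]
[434.81215394 154.90719185  19.80391898]
```

move_arm([
  [[0, 0, 0.5], [0, 0, 0]],
  [[0, 0, 0.3], [0, 0, 0]],
  [[0, 0, 0.2], [0, 0, 0]],
  [[0, 0, 0], [0, 0, 0]],
])

```text
time: 32.92
eef_pos: [434.5, 154.9, 9.4]
tool_rot: [-2.222, -2.22, 0.002]
wrist_force: [0.4, -0.9, -4.4]
width: 16.8
grasp_force: 107.9
```

move_arm([
  [[0, 0, 0.15], [0, 0, 0]],
  [[0, 0, 0], [0, 0, 0]],
])

```text
time: 33.17
eef_pos: [434.6, 154.9, 8.0]
tool_rot: [-2.222, -2.22, 0.002]
wrist_force: [-0.3, 0.1, -5.4]
width: 16.7
grasp_force: 107.9
```

move_arm([
  [[0, 0, 0.1], [0, 0, 0]],
  [[0, 0, 0], [0, 0, 0]],
])

```text
time: 33.42
eef_pos: [434.7, 154.9, 7.6]
tool_rot: [-2.222, -2.22, 0.001]
wrist_force: [-4.6, -2.1, 9.8]
width: 16.7
grasp_force: 109.9
```

Contact with the worktop. Release and rise.

move_arm([
  [[0, 0, 0], [0, 0, 0]],
  [[0, 0, 0], [0, 0, 0]],
  [[0, 0, 0], [0, 0, 0]],
  [[0, 0, 0], [0, 0, 0]],
], fingers=5)

```text
time: 33.92
eef_pos: [434.6, 154.9, 7.1]
tool_rot: [-2.222, -2.22, 0.001]
wrist_force: [-0.2, 0.0, 0.9]
width: 49.7
grasp_force: 0.0
```

move_arm([
  [[0, 0, -2], [0, 0, 0]],
  [[0, 0, -4], [0, 0, 0]],
  [[0, 0, -5], [0, 0, 0]],
  [[0, 0, -5], [0, 0, 0]],
  [[0, 0, 0], [0, 0, 0]],
])

```text
time: 34.55
eef_pos: [436.7, 155.6, 170.5]
tool_rot: [2.221, 2.219, 0.007]
wrist_force: [-0.2, -0.3, 0.3]
width: 49.8
grasp_force: 0.0
```

Run:
```python
from h import *
im=arm.capture("side"); print(arm.observe()["eef_pos"])
cv2.imwrite("pics/y.png",cv2.resize(im[120:300,190:430,::-1],(800,600),interpolation=cv2.INTER_CUBIC))
print([ (s.tolist(),c.round(1)) for b,s,c in blobs(masks(im)["blue"],20)])
for n in("side",):
    P=np.array([434.7,155,0])
    print(proj(n,[P+[0,-140-51,24],P+[0,-140,12],P+[0,-35,20],P+[0,70,20]]).round(1))
```

```text
[435.70323059 155.2602708  168.40980773]
[([339, 257, 19, 13, 101], array([347.9, 263.1]))]
[[270.7 240.9]
 [254.8 232.1]
 [222.1 208.6]
 [192.  188.2]]
```

View pics/y.png

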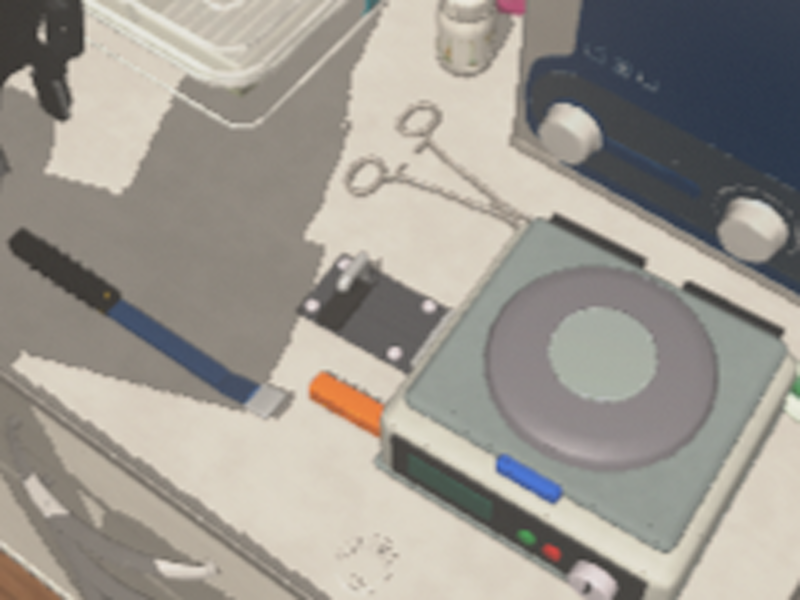

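Run:
```python
from h import *
from scipy.optimize import least_squares
A=[];Bp=[];N=[]
O=F+130*u-35*v
for n in("top","side"):
    a=cv2.imread(f"pics/{n}0.png",0); b=cv2.cvtColor(arm.capture(n),cv2.COLOR_RGB2GRAY)
    cs=O+np.array([su*80*u+sv*75*v+140*Z for su,sv in((1,1),(1,-1),(-1,-1),(-1,1))])
    m=np.zeros_like(a); cv2.fillConvexPoly(m,proj(n,cs).astype(np.int32),255)
    p=cv2.goodFeaturesToTrack(a,80,.01,5,mask=m)
    q,st,_=cv2.calcOpticalFlowPyrLK(a,b,p,None,winSize=(15,15)); r,s2,_=cv2.calcOpticalFlowPyrLK(b,a,q,None,winSize=(15,15))
    ok=(st.ravel()>0)&(np.linalg.norm((r-p).reshape(-1,2),axis=1)<.3)
    p=p.reshape(-1,2)[ok];q=q.reshape(-1,2)[ok]
    A.append(ray(n,p,143));Bp.append(q-p);N.append(n);print(n,len(p),np.median(q-p,axis=0))
piv=O+82*u
def f(x):
    out=[]
    for n,P,d in zip(N,A,Bp):
        Rt=R.from_rotvec(v*x[0]+Z*x[3]).as_matrix()
        Q=(P-piv)@Rt.T+piv+x[1]*u+x[2]*v
        out.append((proj(n,Q)-proj(n,P)-d).ravel())
    return np.concatenate(out)
s=least_squares(f,[0,0,0,0],x_scale=[.01,1,1,.01],loss="soft_l1",f_scale=.3)
print("roll deg",np.degrees(s.x[0]),"shift u,v",s.x[1:3],"yaw",np.degrees(s.x[3]),"rms",np.sqrt(2*s.cost/len(s.fun)))
```

```text
top 8 [ 0.7767639 -1.6978531]
side 39 [ 1.6151428 -1.5670319]
roll deg 1.6318532455230643 shift u,v [-2.40536674  2.61097474] yaw -0.7082227224195524 rms 0.4766192029692308
```

```bash
python3 -c "
from cell import arm
print(arm.sign_off())"
```

```text
the job is handed in; nothing more can be done
None
```

I finished every step and handed the job in at about 35 s of the 72 s, but no verdict came back. The machine stands on the shim, nothing around it looked disturbed, and the bar lies clear and flat. The camera put the roll back up at about 1.6° against the 2.1° needed for level, so I could not confirm the 0.4° limit.

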